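# Load a flanged die into the slotted die holder

## Task

Take the steel die with the thin flange at its foot, stand it on the open apron of the slotted die holder and slide it gently, upright, into the slot so that its flange runs under the slotted plate, until it is fully home in the V of the stop; the stop's setting is not known, so feel for it, and bed the die there by pressing it on with about 10 N for a second. Then swing the keeper bar fully shut behind it and let go. Never press it against the stop with more than 20 N or against the holder with more than 30 N, do not tip it over, and leave the other tools where they are.

Things in the scene. Friction and masses are not known exactly. Their poses are not given: they have to be found in the camera images.
- die: The flanged die: plain steel barrel 30 mm in diameter, standing upright, with one thin round flange at its foot (50 mm diameter, 9 mm thick); 80 mm tall with a low dome (the top 6 mm). About 0.45 to 0.7 kg. The only standing tool with a thin flange. Origin: centre of its underside; z up along the barrel. It is round, its yaw does not matter.
- bolster: The die holder, a rigid steel block fixed to the bench. Origin: on the bench, under the middle home place of the die's axis; x points from the open mouth into the slot (the slide direction), z up. Floor plate 12 mm thick, x from -130 to +70 mm, 130 mm wide, bare (an apron) up to x = -72 mm. Over the rest lies a slotted plate, underside 24, top 32 mm above the bench: a space 12 mm high, 58 mm wide for the flange.
- apron (a point): Point on top of the holder's floor plate in the middle of the open apron, on the slot's middle line, 100 mm before the middle home place and 12 mm above the bench: the die can stand here before it is slid in.
- slot_entry (a point): Where the parallel part of the slot begins, on its middle line, 24 mm above the bench (underside of the plate), 50 mm before the middle home place. From here on the slot is 32.4 mm wide. Before it, over 21 mm, two slanted horns flare the mouth to about 60 mm.
- middle_home (a point): Centre of the die's underside for the die at home if the V block stood at the middle of its adjustment, on the slot's middle line, 12 mm above the bench. The true home lies anywhere from 15 mm before to 15 mm beyond this point along the slot and is to be found by feel.
- stop: The adjustable stop on top of the slotted plate: a fixed dark saddle at the far end, carrying a steel V block (90 degree V open to the mouth, 32.5 to 41 mm above the bench). The barrel touches both sides of the V when home. The block is clamped (rigid) at an unknown setting that this pose does not show. Same origin and axes as the holder.
- feeler (a joint): Small brass pin (7 mm) that sticks out of the V towards the mouth on a light spring (0.1 to 0.5 N). Value: how far it is pushed in (m): 0 free, 0.006 when the barrel touches both sides of the V. It moves with the V block.
- keeper (a joint): Keeper: flat bar on the slotted plate (12 mm wide, 34 to 41 mm above the bench) on an upright pin at x = -38, y = +48 mm of the holder. 0 = shut, at its end stop: the bar lies across the slot along -y, its edge 2 to 32 mm behind a home barrel. Grows as it opens, clockwise from above (1.57: along -x; limit 2.3; start 1.7 to 2.2). Light friction (0.06 N m), stays where left.
- keeper_pivot (a point): Point on the keeper's hinge axis, 33 mm above the bench.
- keeper_post (a point): Point on the axis of the keeper's upright round grip post: 14 mm diameter, 100 mm from the hinge axis, from the bar's top (41 mm) to 76 mm above the bench. This point is 63 mm above the bench.
- plain_punch: A bystander: plain steel cylinder without a flange, 30 mm diameter, 80 mm tall, standing. Origin: centre of its underside.
- cone_stake: A bystander: steel cone on a thick foot, 52 mm diameter at the foot, 85 mm tall, standing. Origin: centre of its underside.
- hammer: A bystander: hammer lying on the bench near the left edge.
- wrench: A bystander: wrench lying on the bench to the right.
- bar_stock: A bystander: rusty square bar 160 x 20 x 20 mm lying on the bench. Origin: centre of its underside, long axis x.
- grease_tin: A bystander: grey tin 64 mm in diameter, 70 mm tall, standing at the back. Origin: centre of its underside.
- firebrick: A bystander: pale brick 110 x 220 x 60 mm lying on the bench to the right. Origin: centre of its underside.
Not all that is in view belongs to the job. What is shaped like the die but pink is not meant.

How it is judged:
On the way:
1. the die is fully home in the V of the stop, upright on the holder's floor with its flange under the plate, and is pressed against the stop with 4 N or more, while the keeper is still open (value of joint feeler above 0.004 m and x of die in the frame of bolster between -0.018 and 0.018 m and y of die in the frame of bolster between -0.002 and 0.002 m and z of die in the frame of bolster between 0.01 and 0.014 m and angle between die's own z axis and vertical below 0.05 rad and contact force between die and stop above 4 N and value of joint keeper above 1.2 rad), for 0.4 s.
At the end, for the whole second after the job is handed in: The die stands at rest, upright (within 0.05 rad), on the holder's floor with its flange under the slotted plate, within 2 mm of the slot's middle line and no more than 2 mm short of the V (feeler pushed in more than 4 mm), and the keeper is shut (joint below 0.08 rad) (value of joint feeler above 0.004 m and x of die in the frame of bolster between -0.018 and 0.018 m and y of die in the frame of bolster between -0.002 and 0.002 m and z of die in the frame of bolster between 0.01 and 0.014 m and angle between die's own z axis and vertical below 0.05 rad and value of joint keeper below 0.08 rad and linear speed of die below 0.01 m/s); the robot touches nothing.
It fails at once if the die is pressed against the stop with more than 20 N (contact force between die and stop above 20 N).
It fails at once if the die is pressed against the holder or its keeper with more than 30 N (contact force between die and bolster above 30 N).
It fails at once if the die is tipped by more than 0.4 rad (angle between die's own z axis and vertical above 0.4 rad).
It fails at once if a bystander is moved by more than 25 mm (distance of any of plain_punch, cone_stake, hammer, wrench, bar_stock, grease_tin, firebrick from where it was at the start of the episode above 0.025 m).
It also fails if it takes over 72 s, if anything falls off the work surface, if the arm or the gripper's body presses on something with over 40 N, if the wrist force passes 120 N, or if a joint passes its speed limit or range.

## Robot

A 6-joint arm with a two-finger parallel gripper is mounted at the origin on the work surface. World frame = base frame: x ahead of the robot, y to its left, z up, the work surface at z = 0. Lengths are in m, angles in rad, forces in N, time in s.
With the tool pointing down it reaches from about 0.35 to 0.975 m from the base axis. Payload 4.9 kg.
Tool frame: the origin (TCP) lies at the very end of the fingers, on their centre line; the grasp point (between the pads) lies 19 mm behind it; z points along the fingers, y is the direction in which the jaws open and shut (so a half turn about z gives the same grasp; the last joint's range is limited). The gripper opens to 85 mm and grips with 20 to 120 N. Pads are 22 mm wide; open, the fingers measure 114 mm over their backs; the gripper's body (76 mm by 85 mm) begins 54 mm behind the grasp point. The pads swing forward as they close: fully open they stand 13 mm farther back than shut.
Start: joints at [1.19, 0.053, 1.613, -0, 1.476, -0.119], TCP at [0.162, 0.604, 0.231] pointing down, gripper open.
Joint ranges: [-3.01, 3.01], [-1.01, 2.22], [0.06, 2.58], [-1.02, 4.17], [0.09, 2.62], [-3.14, 3.14]. Speed limits (rad/s): [2.57, 2.57, 3.14, 3.14, 3.14, 3.14].

## Interface

Orientations are given as a unit quaternion [w, x, y, z].
In Python, from plant import state, grab_frame, camera_model, job_done, search_frame, masks_of, place_of gives the robot as it stands.
- The arm moves only by the tool drive_tool, never from a script. Its argument "series" is a list of rows, each a list of 2 entries, a list of its own where there are three numbers: the shift along the world's x, y, z in m, then the turn, a rotation vector about the world's x, y, z in degrees. A call has 1 to 8 rows; each row is the pose to reach, as a shift and turn from the pose commanded when the call began; what a row does not reach only later rows make up. A row lasts 1/10 s, in which the tool goes at most 50 mm and 8.59 degrees, less where a joint would pass 70% of its speed; a pose out of reach is approached as far as the arm can. A call with a gripper value outside its range is refused whole. "fingers" is the closure, from -1 (fully open) to 1 (shut), so that 0 is half open, set as the call begins (left out, the last holds). The fingers move at their own pace and stop on an object; the grip force is fixed at half the most. Time passes only in rows, so rows that repeat a pose let the fingers close. It gives the time, the measured TCP pose, the force and the opening at its end, in the units of the state.
- state(): the state, without advancing time (a new reading comes with each control period).
- grab_frame(name): name is "side" or "top" or "wrist"; returns the picture (384x512x3 uint8, red, green, blue); there is no depth.
- camera_model(name): a dict with "fovy" (degrees; the focal length in pixels is half the picture's height over the tangent of half this angle, whatever the lens; pixels are square), "cx", "cy" (the principal point, pixels), "rvec" (rotation vector, rad) and "tvec" (3), from world to camera coordinates, as OpenCV has them. Camera axes: x right, y down, z forward; pixel columns grow to the right and rows downward; lengths in m; the calibration is good to about 2 mm. The wrist camera is an equidistant fisheye: a pixel r from the principal point sees the ray r / f radians off the axis. A picture is of the moment at which its call begins: read the wrist's pose just before it. camera_model takes no time and is no camera call; for the wrist camera it gives the pose at the moment of the call.
- job_done(): hands the job in, once; it reports no verdict.
Trained networks look in the newest picture that a camera, given by its name, has taken for a name from the list of things; names that differ only in an ending like _2 or _b are one class to them, and where a whole thing is asked for, a point or a joint stands for the part that bears it (a point fixed in the world has none). Each returns a list of dicts, best first, with "confidence" (0 to 1); they miss things now and then, are a little off and sometimes report something else, mostly with a low value. They report only what shows in the picture. A call takes as long as a camera call. They do not tell look-alikes from the thing itself.
- search_frame(camera, name): "location" ([x, y, z] in m, in world coordinates, good to about 4 mm: the middle of the surface that is visible of it).
- masks_of(camera, name): "pixels" (384x512 bool, what is visible of it).
- place_of(camera, name): "location" ([x, y, z] in m, in world coordinates, good to about 4 mm: a listed point, or the origin of a listed thing).
The state is a dict: "time": time; "joint_pos": joint angles; "joint_vel": joint speeds; "joint_efforts": joint torques, N m; "tool_pos": TCP position; "tool_rot": TCP orientation; "contact_force": force on the tool from outside, world axes, zero at the start; "ft_torque": the same for the moment, N m; "gripper_width": opening from 0.0 (shut) to 1.0 (fully open).
Only numpy, scipy, OpenCV 4.12 (cv2) and the standard library are available. Lean on these libraries where they do the work, as an engineer would, in place of code of your own. Each camera call takes 0.05 s, during which the arm holds its last target.

## Working session

There is one attempt and no reset: what is moved stays moved. The work goes in short steps, Python scripts to look and compute and a tool call to move; the robot and the scene stay as the last step left them, time stands still between calls to the robot, and variables do not carry over. Pictures are saved under pics/ and viewed, and the job is handed in when it is done.

Besides the shell and the picture viewer there is one more tool, called after "Call:" as name([rows], argument=value, ...), one row to a line, values as JSON. drive_tool: Moves the arm, as the interface text tells. Its arguments: {"type":"object","properties":{"series":{"type":"array","items":{"type":"array"}},"fingers":{"type":"number"}},"required":["series"]}

```bash
mkdir -p pics; ls
cat > h.py <<'E'
import numpy as np, cv2
from plant import *
def snap(c,n):
    im=grab_frame(c); cv2.imwrite(f'pics/{n}.png',cv2.cvtColor(im,cv2.COLOR_RGB2BGR)); return im
def proj(c,P):
    m=camera_model(c); R=cv2.Rodrigues(np.array(m['rvec'],float))[0]; p=R@np.array(P,float)+np.array(m['tvec']).ravel()
    f=192/np.tan(np.radians(m['fovy'])/2)
    if c=='wrist':
        r=np.hypot(p[0],p[1]); th=np.arctan2(r,p[2]); return m['cx']+f*th*p[0]/r, m['cy']+f*th*p[1]/r
    return m['cx']+f*p[0]/p[2], m['cy']+f*p[1]/p[2]
def ray(c,u,v):
    m=camera_model(c); R=cv2.Rodrigues(np.array(m['rvec'],float))[0]; t=np.array(m['tvec']).ravel()
    f=192/np.tan(np.radians(m['fovy'])/2)
    x=u-m['cx'];y=v-m['cy']
    if c=='wrist':
        r=np.hypot(x,y);th=r/f; d=np.array([np.sin(th)*x/r,np.sin(th)*y/r,np.cos(th)])
    else: d=np.array([x/f,y/f,1])
    return -R.T@t, R.T@d
def atz(c,u,v,z):
    o,d=ray(c,u,v); return o+d*(z-o[2])/d[2]
E
python3 - <<'E'
from h import *
np.set_printoptions(precision=4,suppress=True)
print(state())
for c in ['side','top','wrist']: snap(c,c+'0')
for n in ['die','apron','slot_entry','middle_home','keeper_pivot','keeper_post','plain_punch','cone_stake','bolster']:
    for c in ['side','top']:
        print(n,c,[(np.round(d['location'],4),round(d['confidence'],2)) for d in place_of(c,n)][:3])
print(state()['time'])
E
```

```text
pics
{'time': 0.0, 'joint_pos': array([ 1.19  ,  0.0534,  1.6143,  0.    ,  1.476 , -0.119 ]), 'joint_vel': array([ 0.0001, -0.0009, -0.0008, -0.0004,  0.0015,  0.0004]), 'joint_efforts': array([  0.0013, -39.3707, -37.0165,  -0.0001,   0.007 ,  -0.    ]), 'tool_pos': array([0.1615, 0.6031, 0.23  ]), 'tool_rot': array([-0.0003,  0.1305,  0.9914, -0.001 ]), 'contact_force': array([0.4576, 0.4773, 0.2127]), 'ft_torque': array([ 0.0044, -0.0048,  0.0248]), 'gripper_width': 0.9968775543178541}
die side [(array([ 0.6251,  0.2915, -0.0015]), 0.83), (array([0.5899, 0.3736, 0.0013]), 0.79), (array([ 0.7235,  0.2944, -0.0005]), 0.69)]
die top [(array([0.6315, 0.2962, 0.0041]), 0.73), (array([0.7285, 0.288 , 0.0012]), 0.71), (array([ 0.586 ,  0.3681, -0.0017]), 0.58)]
apron side [(array([ 0.5356, -0.0077,  0.0104]), 0.64)]
apron top [(array([ 0.5382, -0.0083,  0.009 ]), 0.8)]
slot_entry side [(array([ 0.5859, -0.0099,  0.0231]), 0.85)]
slot_entry top [(array([ 0.5834, -0.0118,  0.0227]), 0.55)]
middle_home side [(array([ 0.6384, -0.0239,  0.0106]), 0.82), (array([ 0.3391,  0.4713, -0.0016]), 0.64)]
middle_home top [(array([ 0.6358, -0.0231,  0.0114]), 0.92), (array([0.4666, 0.2798, 0.0005]), 0.43)]
keeper_pivot side [(array([0.6044, 0.0306, 0.0342]), 0.77)]
keeper_pivot top [(array([0.6083, 0.0262, 0.0298]), 0.57)]
keeper_post side [(array([0.5116, 0.0697, 0.0637]), 0.47)]
keeper_post top [(array([0.5138, 0.0719, 0.0635]), 0.68)]
plain_punch side [(array([ 0.4683,  0.2829, -0.0004]), 0.63)]
plain_punch top [(array([0.4674, 0.2832, 0.0009]), 0.51)]
cone_stake side [(array([ 0.5203, -0.2671, -0.0001]), 0.84)]
cone_stake top [(array([ 0.5175, -0.2627,  0.0029]), 0.79)]
bolster side [(array([ 0.6357, -0.02  ,  0.0058]), 0.63)]
bolster top [(array([ 0.6329, -0.0248,  0.001 ]), 0.91)]
1.05
```

View pics/side0.png

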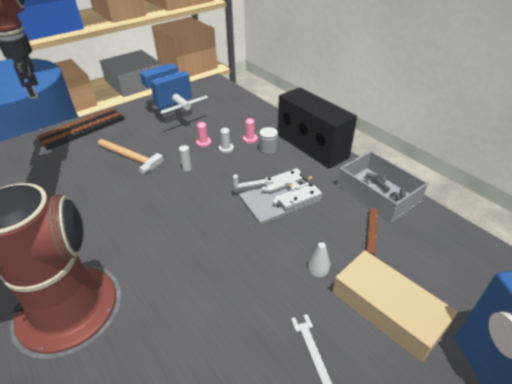

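View pics/top0.png

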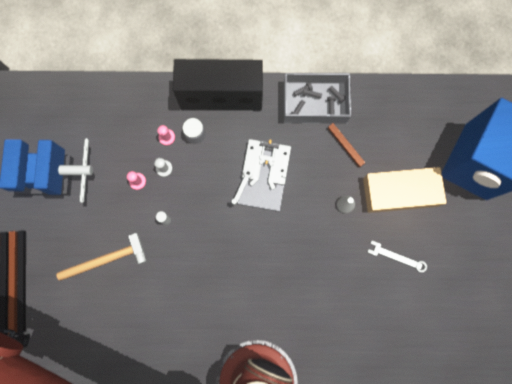

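View pics/wrist0.png

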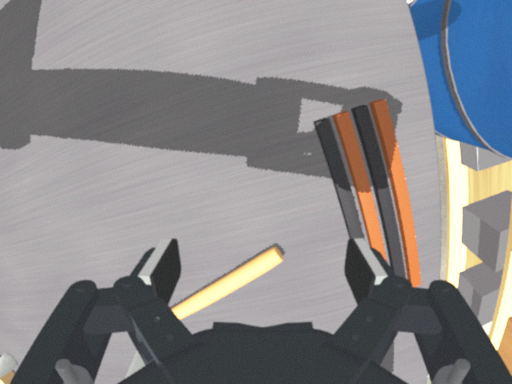

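Run:
```python
from h import *
for P in [(.628,.294,.04),(.588,.371,.04),(.726,.291,.04),(.4675,.283,.04)]:
    print(P,[np.round(proj(c,P)) for c in ['side','top','wrist']])
a=cv2.imread('pics/side0.png');b=cv2.imread('pics/top0.png')
u,v=map(int,proj('side',(.628,.31,.04)));u2,v2=map(int,proj('top',(.628,.31,.04)))
A=cv2.resize(a[max(0,v-70):v+70,max(0,u-100):u+100],None,fx=4,fy=4)[:560,:800]
B=cv2.resize(b[max(0,v2-70):v2+70,max(0,u2-100):u2+100],None,fx=4,fy=4)
print(max(0,u-100),max(0,v-70),max(0,u2-100),max(0,v2-70))
cv2.imwrite('pics/cs.png',A);cv2.imwrite('pics/ct.png',B)
```

```text
(0.628, 0.294, 0.04) [array([225., 139.]), array([161., 164.]), array([179., 411.])]
(0.588, 0.371, 0.04) [array([203., 133.]), array([135., 177.]), array([205., 401.])]
(0.726, 0.291, 0.04) [array([249., 129.]), array([164., 133.]), array([196., 430.])]
(0.4675, 0.283, 0.04) [array([185., 158.]), array([163., 217.]), array([139., 367.])]
122 66 56 94
```

View pics/cs.png

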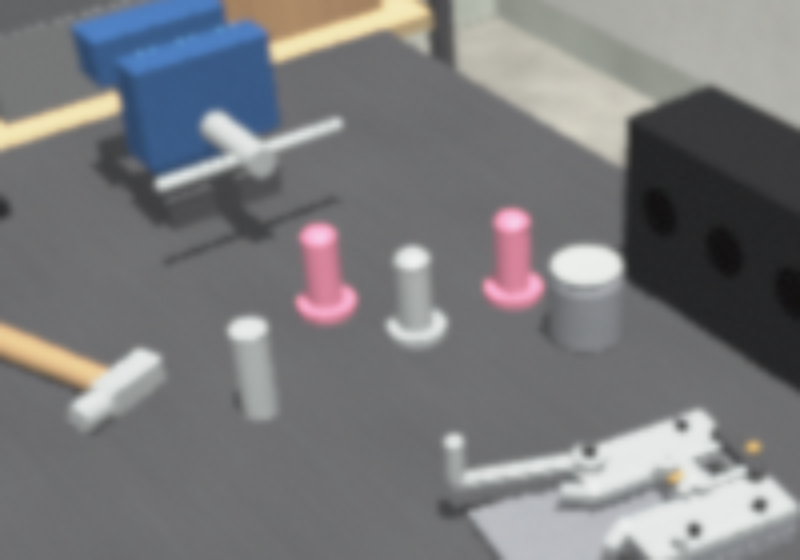

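Run:
```python
from h import *
b=cv2.imread('pics/top0.png'); cv2.imwrite('pics/ct2.png',cv2.resize(b[130:220,220:310],None,fx=6,fy=6,interpolation=cv2.INTER_CUBIC))
for s in [(.6365,-.0235)]:
  pass
```

```text
(no output)
```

View pics/ct2.png

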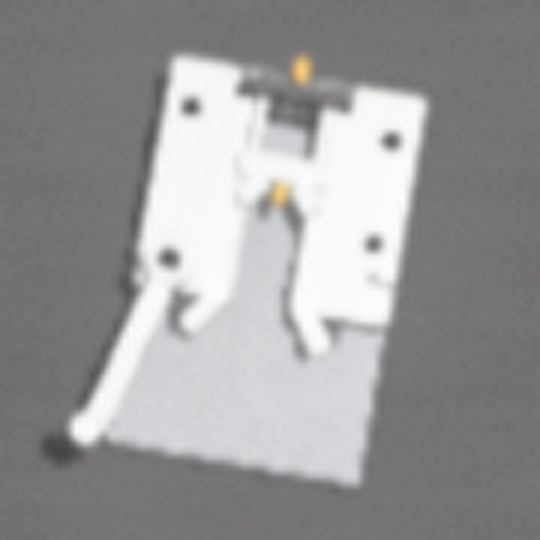

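Candidates (side view): pink dies at (203,133) and (249,129), plain punch without flange at (185,158), grey steel die with thin round flange at (225,139). In the enlarged crop only the last is steel with a thin flange, so it is the die. I go above it and look with the wrist camera.

Call:
drive_tool([
  [[0.04,-0.027,0],[0,0,2]],
  [[0.08,-0.053,0],[0,0,4]],
  [[0.12,-0.08,0],[0,0,6]],
  [[0.16,-0.106,0],[0,0,6]],
  [[0.2,-0.133,0],[0,0,6]],
  [[0.24,-0.16,0],[0,0,6]],
  [[0.28,-0.186,0],[0,0,6]],
  [[0.32,-0.213,0],[0,0,6]],
], fingers=-1)

```text
time: 1.85
tool_pos: [0.4832, 0.3894, 0.2315]
tool_rot: [0.0, 0.078, 0.997, 0.0]
contact_force: [0.9, 0.6, 0.5]
gripper_width: 1.0
```

Call:
drive_tool([
  [[0.04,-0.027,0],[0,0,0]],
  [[0.08,-0.053,0],[0,0,0]],
  [[0.11,-0.075,0],[0,0,0]],
  [[0.146,-0.097,0],[0,0,0]],
  [[0.146,-0.097,0],[0,0,0]],
  [[0.146,-0.097,0],[0,0,0]],
])

```text
time: 2.45
tool_pos: [0.6282, 0.293, 0.2308]
tool_rot: [-0.0, 0.079, 0.997, 0.0]
contact_force: [-0.5, 0.8, 1.0]
gripper_width: 1.002
```

Run:
```python
from h import *
np.set_printoptions(precision=4,suppress=True)
s=state();print(s['time'],s['tool_pos'],s['tool_rot'],s['contact_force'])
snap('wrist','w1')
for n in ['die']:
    print(place_of('wrist',n)); 
    m=masks_of('wrist',n)
    for k in m:
        ys,xs=np.where(k['pixels']);print(k['confidence'],xs.min(),xs.max(),ys.min(),ys.max())
print(proj('wrist',(.628,.294,0)),proj('wrist',(.628,.294,.08)),camera_model('wrist'))
```

```text
2.45 [0.6282 0.293  0.2308] [-0.0005  0.0793  0.9969  0.    ] [-0.5455  0.8226  0.9637]
[{'location': [0.7343, 0.2865, 0.001], 'confidence': 0.77}, {'location': [0.5864, 0.37, -0.0015], 'confidence': 0.61}, {'location': [0.6288, 0.293, -0.0002], 'confidence': 0.55}]
0.96 254 289 212 265
0.85 301 347 97 136
0.68 244 283 139 185
(np.float64(261.80690514904575), np.float64(158.44724581671858)) (np.float64(261.762121709502), np.float64(174.2978745203592)) {'fovy': 65.70646984690485, 'cx': 262.2851871592687, 'cy': 187.6833564736244, 'rvec': array([-2.2045, -1.8837, -0.2868]), 'tvec': array([-0.3889, -0.5859,  0.2076])}
```

View pics/w1.png

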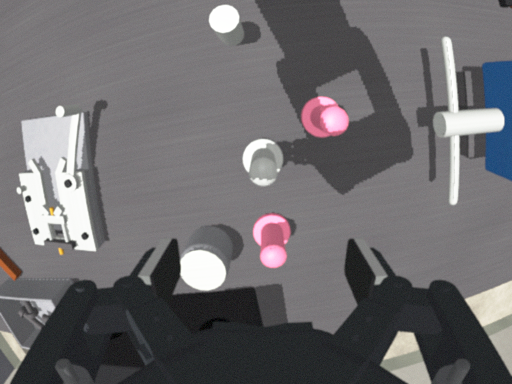

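Run:
```python
from h import *
im=cv2.imread('pics/w1.png')
cv2.imwrite('pics/w1c.png',cv2.resize(im[120:210,210:320],None,fx=7,fy=6.6,interpolation=cv2.INTER_CUBIC)[:600,:800])
for u,v,z in [(263.5,159,.009),(263,160,.009),(264.5,173,.077)]: print(atz('wrist',u,v,z))
```

```text
[0.62719881 0.2962679  0.009     ]
[0.62836176 0.29545443 0.009     ]
[0.62785392 0.29686275 0.077     ]
```

View pics/w1c.png

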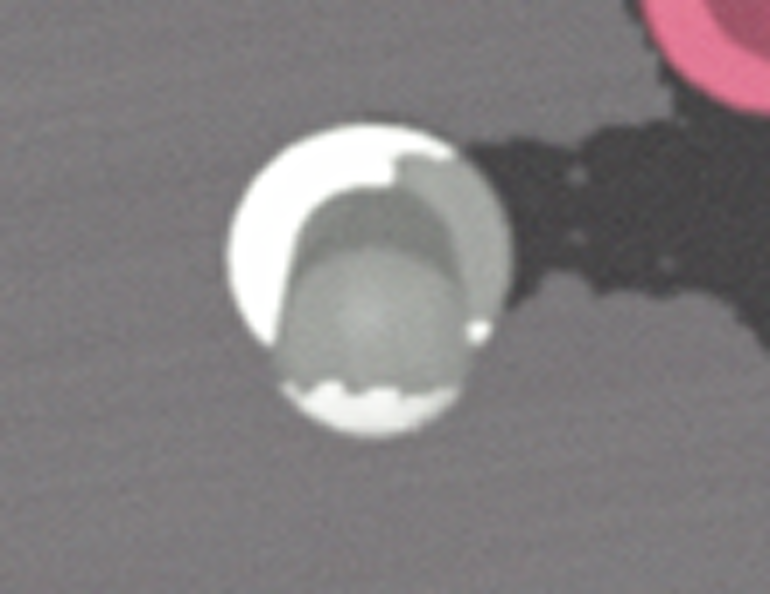

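Flange circle is centred at about (263,159), barrel top at (263,172): die at about (0.628, 0.295). Descend and grip.

Call:
drive_tool([
  [[0,0.002,-0.045],[0,0,0]],
  [[0,0.002,-0.09],[0,0,0]],
  [[0,0.002,-0.135],[0,0,0]],
  [[0,0.002,-0.165],[0,0,0]],
  [[0,0.002,-0.18],[0,0,0]],
  [[0,0.002,-0.191],[0,0,0]],
  [[0,0.002,-0.191],[0,0,0]],
])

```text
time: 3.3
tool_pos: [0.6273, 0.2961, 0.04]
tool_rot: [-0.0, 0.078, 0.997, -0.0]
contact_force: [-0.3, 0.7, 0.6]
gripper_width: 0.997
```

Call:
drive_tool([
  [[0,0,0],[0,0,0]],
  [[0,0,0],[0,0,0]],
  [[0,0,0],[0,0,0]],
  [[0,0,0],[0,0,0]],
  [[0,0,0],[0,0,0]],
  [[0,0,0],[0,0,0]],
  [[0,0,0],[0,0,0]],
  [[0,0,0],[0,0,0]],
], fingers=1)

```text
time: 4.1
tool_pos: [0.6286, 0.2953, 0.0418]
tool_rot: [0.001, 0.079, 0.997, -0.0]
contact_force: [-1.7, -3.5, 5.2]
gripper_width: 0.331
```

Run:
```python
from h import *
np.set_printoptions(precision=4,suppress=True)
s=state();print(s['time'],s['tool_pos'],s['tool_rot'],s['contact_force'],s['ft_torque'],s['gripper_width'])
snap('wrist','w2')
```

```text
4.1 [0.6286 0.2953 0.0418] [ 0.0008  0.0786  0.9969 -0.0002] [-1.6587 -3.5302  5.2491] [-0.549   0.1587 -0.015 ] 0.33076631948210344
```

View pics/w2.png

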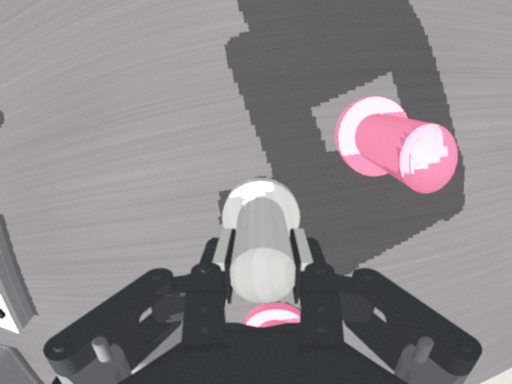

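Die is between the pads (265,250), opening 28 mm. Lift, and move towards the apron.

Call:
drive_tool([
  [[0,0,0.02],[0,0,0]],
  [[0,0,0.05],[0,0,0]],
  [[0,0,0.09],[0,0,0]],
  [[0,0,0.11],[0,0,0]],
  [[-0.008,-0.03,0.11],[0,0,0]],
  [[-0.02,-0.07,0.11],[0,0,0]],
  [[-0.034,-0.115,0.11],[0,0,0]],
  [[-0.048,-0.16,0.11],[0,0,0]],
])

```text
time: 4.95
tool_pos: [0.5775, 0.1346, 0.1477]
tool_rot: [-0.002, 0.078, 0.997, -0.0]
contact_force: [1.1, -1.3, -5.4]
gripper_width: 0.332
```

Call:
drive_tool([
  [[-0.012,-0.045,0],[0,0,0]],
  [[-0.024,-0.085,0],[0,0,0]],
  [[-0.036,-0.12,0],[0,0,0]],
  [[-0.043,-0.143,0],[0,0,0]],
  [[-0.043,-0.143,0],[0,0,0]],
  [[-0.043,-0.143,0],[0,0,0]],
])

```text
time: 5.55
tool_pos: [0.5356, -0.0072, 0.1486]
tool_rot: [-0.001, 0.079, 0.997, 0.001]
contact_force: [0.7, -0.1, -5.3]
gripper_width: 0.336
```

```bash
cat > look.py <<'E'
from h import *
import sys
np.set_printoptions(precision=4,suppress=True)
s=state();print(s['time'],s['tool_pos'],s['tool_rot'],s['contact_force'],s['ft_torque'],s['gripper_width'])
for c in sys.argv[2:]: snap(c,c+sys.argv[1])
E
python3 look.py 3 wrist top
python3 - <<'E'
from h import *
for n in ['apron','slot_entry','middle_home','bolster','keeper_pivot','keeper_post','stop']:
    for c in ['wrist','top']:
        d=place_of(c,n); print(n,c,[(np.round(k['location'],4),round(k['confidence'],2)) for k in d][:2])
E
```

```text
5.55 [ 0.5356 -0.0072  0.1486] [-0.0013  0.0791  0.9969  0.0006] [ 0.7071 -0.0819 -5.2519] [-0.0116  0.0018 -0.0008] 0.3357971114663362
apron wrist [(array([ 0.5342, -0.0029,  0.0148]), 0.87)]
apron top [(array([ 0.5384, -0.0062,  0.0061]), 0.63), (array([ 0.5858, -0.0122,  0.0213]), 0.54)]
slot_entry wrist [(array([ 0.4669,  0.2805, -0.0029]), 0.55)]
slot_entry top [(array([ 0.5887, -0.0135,  0.0215]), 0.57)]
middle_home wrist [(array([ 0.5163, -0.2674,  0.0029]), 0.19)]
middle_home top []
bolster wrist []
bolster top []
keeper_pivot wrist [(array([0.6035, 0.0315, 0.0355]), 0.76)]
keeper_pivot top []
keeper_post wrist [(array([0.5134, 0.0712, 0.0639]), 0.85), (array([7.376e-01, 1.990e-01, 7.000e-04]), 0.42)]
keeper_post top [(array([ 7.444e-01,  2.040e-01, -2.000e-04]), 0.69), (array([0.5194, 0.0694, 0.0637]), 0.46)]
stop wrist [(array([ 0.5379, -0.0074,  0.1044]), 0.52)]
stop top [(array([0.743 , 0.1996, 0.0033]), 0.54)]
```

View pics/wrist3.png

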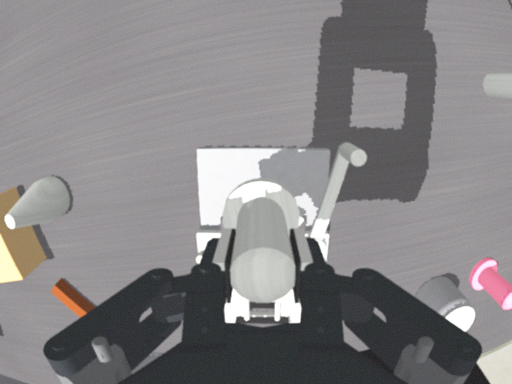

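Run:
```python
from h import *
im=cv2.imread('pics/wrist3.png')
cv2.imwrite('pics/w3c.png',cv2.resize(im[135:275,180:375],None,fx=4,fy=4,interpolation=cv2.INTER_CUBIC))
a=atz('wrist',198,149,.012);b=atz('wrist',330,148,.012);print(a,b,np.linalg.norm(a-b))
d=(b-a)[:2];d/=np.linalg.norm(d);yaw=np.arctan2(-d[0],d[1]);print(np.degrees(yaw))
mid=(a+b)[:2]/2; ex=np.array([np.cos(yaw),np.sin(yaw)]);print('apron',mid+.03*ex,'orig',mid+.13*ex)
# top0 corners from crop ct2 (x6, offset 220,130)
T=lambda x,y,z:atz('top',220+(x+.5)/6-.5,130+(y+.5)/6-.5,z)
for nm,x,y,z in [('apronR',360,485,.012),('plateTR',427,97,.032),('plateTL',175,55,.032),('piv',168,258,.041),('h1',192,105,.032),('h2',391,141,.032),('h3',374,243,.032)]: print(nm,T(x,y,z))
```

```text
[ 0.49973176 -0.06410017  0.012     ] [0.5187396  0.06195517 0.012     ] 0.12748038042392404
-8.575012511084468
apron [ 0.53890032 -0.00554563] orig [ 0.63778248 -0.02045604]
apronR [ 0.49386017 -0.06626275  0.012     ]
plateTR [ 0.6922056  -0.09988514  0.032     ]
plateTL [0.71355825 0.02961537 0.032     ]
piv [0.60429988 0.03187159 0.041     ]
h1 [0.68695959 0.02061141 0.032     ]
h2 [ 0.66871407 -0.08133824  0.032     ]
h3 [ 0.61507762 -0.0725093   0.032     ]
```

View pics/w3c.png

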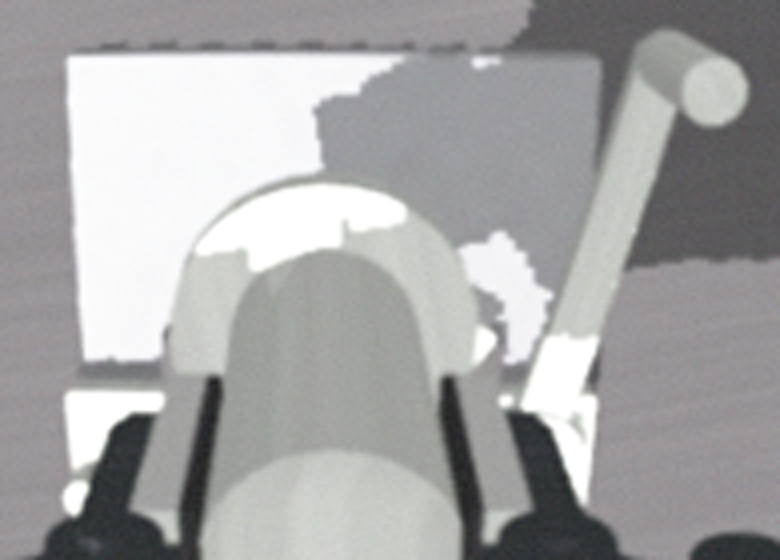

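Run:
```python
from h import *
from scipy.optimize import least_squares
np.set_printoptions(precision=4,suppress=True)
a=atz('wrist',196.7,148.6,.012)[:2];b=atz('wrist',330,149.2,.012)[:2]
L=[((-.13,-.065),a,1),((-.13,.065),b,1),((-.13,-.065),(.4939,-.0663),.7),((.07,-.065),(.6922,-.0999),.7),((.07,.065),(.7136,.0296),.7),((-.038,.048),(.6043,.0319),.7)]
for l,ws in {(-.1,0):[(.5356,-.0077),(.5382,-.0083)],(-.05,0):[(.5859,-.0099),(.5834,-.0118)],(0,0):[(.6384,-.0239),(.6358,-.0231),(.6357,-.02),(.6329,-.0248)],(-.038,.048):[(.6044,.0306),(.6083,.0262),(.6035,.0315)]}.items():
    for w in ws: L.append((l,w,.5))
def f(p):
    c,s=np.cos(p[2]),np.sin(p[2]); return np.concatenate([k*(np.array([c*l[0]-s*l[1]+p[0],s*l[0]+c*l[1]+p[1]])-np.array(w)) for l,w,k in L])
r=least_squares(f,[.636,-.023,-.16],loss='soft_l1',f_scale=.002)
print(a,b,r.x,np.degrees(r.x[2]));print(r.fun.reshape(-1,2)*1000)
p=r.x;c,s=np.cos(p[2]),np.sin(p[2])
W=lambda x,y:(c*x-s*y+p[0],s*x+c*y+p[1])
for q in [(-.1,0),(-.05,0),(0,0),(-.038,.048)]:print(q,np.round(W(*q),4))
# die bottom / flange in wrist picture: offset from TCP
tp=state()['tool_pos'];print(tp)
for z in (.1005,.1065): print(atz('wrist',261,160,z))
print([proj('wrist',(tp[0],tp[1],z)) for z in (.107,.116,.187)])
```

```text
[ 0.4991 -0.0653] [0.5199 0.0618] [ 0.6352 -0.0232 -0.1669] -9.563754328466109
[[-2.8657 -0.3633]
 [-2.062   0.7088]
 [ 1.6472  0.4497]
 [ 0.8914  0.7094]
 [ 1.0306 -0.2054]
 [ 1.0142 -0.9894]
 [ 0.5178  0.5773]
 [-0.7822  0.8773]
 [ 0.0204 -2.4763]
 [ 1.2704 -1.5263]
 [-1.5771  0.3701]
 [-0.2771 -0.0299]
 [-0.2271 -1.5799]
 [ 1.1729  0.8201]
 [ 0.6744 -0.0567]
 [-1.2756  2.1433]
 [ 1.1244 -0.5067]]
(-0.1, 0) [ 0.5366 -0.0065]
(-0.05, 0) [ 0.5859 -0.0149]
(0, 0) [ 0.6352 -0.0232]
(-0.038, 0.048) [0.6057 0.0305]
[ 0.5368 -0.0073  0.1503]
[ 0.502  -0.0026  0.1005]
[ 0.5008 -0.0024  0.1065]
[(np.float64(262.2033111462869), np.float64(213.47644114832667)), (np.float64(262.2119654823508), np.float64(218.78408253371168)), (np.float64(262.32064140994004), np.float64(284.0988951708815))]
```

Call:
drive_tool([
  [[-0.004,0.001,-0.03],[0,0,0]],
  [[-0.004,0.001,-0.06],[0,0,0]],
  [[-0.004,0.001,-0.08],[0,0,0]],
  [[-0.004,0.001,-0.088],[0,0,0]],
  [[-0.004,0.001,-0.092],[0,0,0]],
  [[-0.004,0.001,-0.092],[0,0,0]],
  [[-0.004,0.001,-0.092],[0,0,0]],
])

```text
time: 7.05
tool_pos: [0.534, -0.0065, 0.0599]
tool_rot: [0.001, 0.078, 0.997, -0.0]
contact_force: [0.1, 0.2, -5.2]
gripper_width: 0.329
```

```bash
python3 look.py 4 wrist side
```

```text
7.05 [ 0.534  -0.0065  0.0599] [ 0.0014  0.0785  0.9969 -0.0001] [ 0.0924  0.1686 -5.2406] [ 0.0005 -0.0064  0.0102] 0.32894332770931595
```

View pics/wrist4.png

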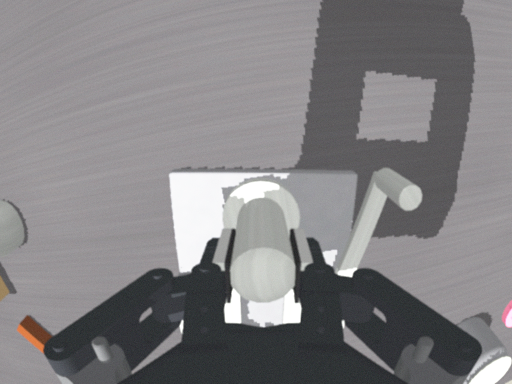

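Die hangs centred over the apron (edges at 171 and 356, barrel at 262). Lower in small steps.

Call:
drive_tool([
  [[0,0,-0.002],[0,0,0]],
  [[0,0,-0.003],[0,0,0]],
  [[0,0,-0.004],[0,0,0]],
  [[0,0,-0.0045],[0,0,0]],
  [[0,0,-0.0045],[0,0,0]],
])

```text
time: 7.65
tool_pos: [0.5328, -0.0063, 0.0539]
tool_rot: [-0.0, 0.078, 0.997, 0.0]
contact_force: [-1.1, -0.2, -5.2]
gripper_width: 0.337
```

Call:
drive_tool([
  [[0,0,-0.0005],[0,0,0]],
  [[0,0,-0.001],[0,0,0]],
  [[0,0,-0.001],[0,0,0]],
])

```text
time: 7.95
tool_pos: [0.5331, -0.0064, 0.0538]
tool_rot: [0.0, 0.078, 0.997, -0.0]
contact_force: [-3.9, -0.5, 3.8]
gripper_width: 0.337
```

Call:
drive_tool([
  [[0,0,-0.0005],[0,0,0]],
  [[0,0,-0.001],[0,0,0]],
  [[0,0,-0.001],[0,0,0]],
])

```text
time: 8.25
tool_pos: [0.5333, -0.0065, 0.0538]
tool_rot: [0.0, 0.078, 0.997, -0.0]
contact_force: [-6.9, -0.3, 9.8]
gripper_width: 0.333
```

Call:
drive_tool([
  [[0,0,0.001],[0,0,0]],
  [[0,0,0.0017],[0,0,0]],
  [[0,0,0.0017],[0,0,0]],
])

```text
time: 8.55
tool_pos: [0.533, -0.0064, 0.0538]
tool_rot: [0.0, 0.078, 0.997, -0.0]
contact_force: [-3.1, -0.5, 2.7]
gripper_width: 0.335
```

```bash
python3 look.py 5 side wrist
python3 - <<'E'
from h import *
a=cv2.imread('pics/side5.png');cv2.imwrite('pics/s5c.png',cv2.resize(a[110:230,200:340],None,fx=5,fy=5,interpolation=cv2.INTER_CUBIC))
E
```

```text
8.55 [ 0.533  -0.0064  0.0538] [ 0.0003  0.0785  0.9969 -0.0001] [-3.1097 -0.5352  2.7174] [0.0495 0.5517 0.0126] 0.33481242360343366
```

View pics/s5c.png

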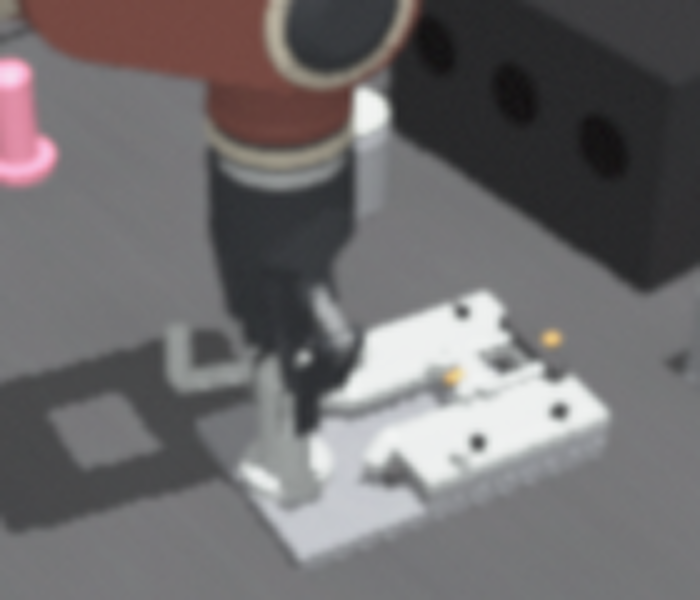

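The die stands on the apron, but the wrist shows a 0.55 Nm moment; I release it to let it stand flat and regrip.

Call:
drive_tool([
  [[0,0,0],[0,0,0]],
  [[0,0,0],[0,0,0]],
  [[0,0,0],[0,0,0]],
  [[0,0,0],[0,0,0]],
], fingers=-0.2)

```text
time: 9.05
tool_pos: [0.533, -0.0063, 0.0536]
tool_rot: [0.0, 0.078, 0.997, 0.0]
contact_force: [-0.1, 0.5, 0.2]
gripper_width: 0.596
```

```bash
python3 look.py 6 side wrist
python3 - <<'E'
from h import *
a=cv2.imread('pics/side6.png');cv2.imwrite('pics/s6c.png',cv2.resize(a[110:230,200:340],None,fx=5,fy=5,interpolation=cv2.INTER_CUBIC))
E
```

```text
9.05 [ 0.533  -0.0063  0.0536] [0.0003 0.0784 0.9969 0.    ] [-0.0922  0.5499  0.1969] [ 0.0078  0.0006 -0.0145] 0.5958702797114482
```

View pics/s6c.png

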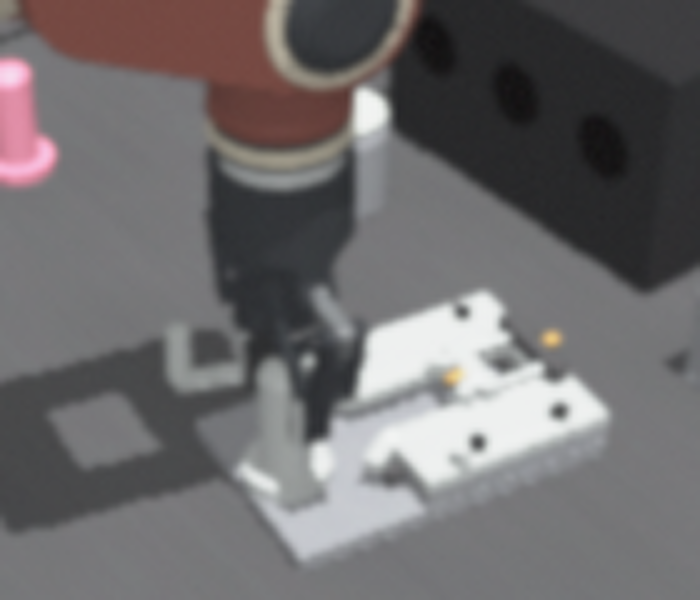

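View pics/wrist6.png

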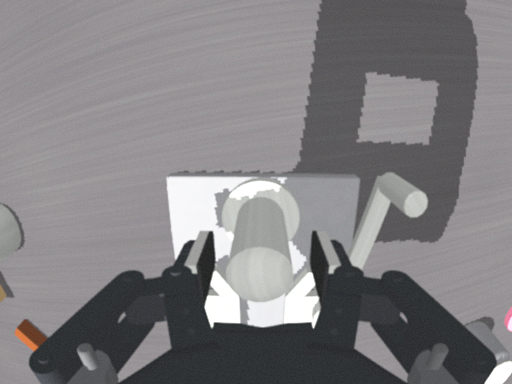

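Call:
drive_tool([
  [[0,0,-0.004],[0,0,0]],
  [[0,0,-0.004],[0,0,0]],
  [[0,0,-0.004],[0,0,0]],
])

```text
time: 9.45
tool_pos: [0.5325, -0.0063, 0.0492]
tool_rot: [-0.0, 0.078, 0.997, 0.0]
contact_force: [-0.8, -0.2, -0.3]
gripper_width: 0.598
```

Call:
drive_tool([
  [[0,0,0],[0,0,0]],
  [[0,0,0],[0,0,0]],
  [[0,0,0],[0,0,0]],
  [[0,0,0],[0,0,0]],
  [[0,0,0],[0,0,0]],
], fingers=1)

```text
time: 9.95
tool_pos: [0.5329, -0.0067, 0.0497]
tool_rot: [0.0, 0.078, 0.997, -0.0]
contact_force: [-2.2, -3.3, 1.4]
gripper_width: 0.336
```

```bash
python3 look.py 7
```

```text
9.95 [ 0.5329 -0.0067  0.0497] [ 0.0001  0.0785  0.9969 -0.0004] [-2.2425 -3.2789  1.3546] [-0.3491  0.2374  0.0034] 0.33594125348133946
```

Call:
drive_tool([
  [[0,0,0.0006],[0,0,0]],
  [[0.004,-0.0007,0.0006],[0,0,0]],
  [[0.009,-0.0015,0.0006],[0,0,0]],
  [[0.014,-0.0024,0.0006],[0,0,0]],
  [[0.019,-0.0032,0.0006],[0,0,0]],
  [[0.024,-0.004,0.0006],[0,0,0]],
  [[0.028,-0.0047,0.0006],[0,0,0]],
  [[0.028,-0.0047,0.0006],[0,0,0]],
])

```text
time: 10.75
tool_pos: [0.56, -0.0103, 0.0497]
tool_rot: [-0.001, 0.078, 0.997, 0.001]
contact_force: [-3.9, 1.2, 3.4]
gripper_width: 0.332
```

```bash
python3 look.py 8 wrist
```

```text
10.75 [ 0.56   -0.0103  0.0497] [-0.0015  0.0784  0.9969  0.0007] [-3.9162  1.1505  3.4318] [0.205  0.6922 0.0389] 0.33202544237483217
```

View pics/wrist8.png

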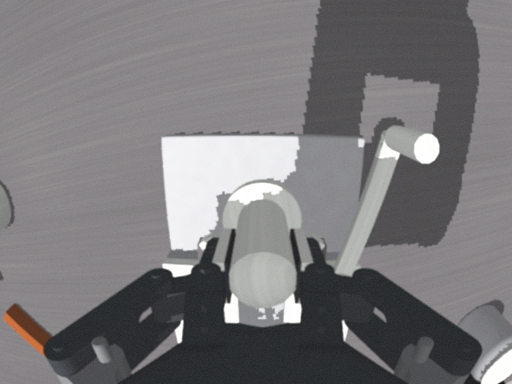

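Call:
drive_tool([
  [[0,0,0.0006],[0,0,0]],
  [[0.003,-0.0005,0.0006],[0,0,0]],
  [[0.006,-0.001,0.0006],[0,0,0]],
  [[0.009,-0.0015,0.0006],[0,0,0]],
  [[0.012,-0.002,0.0006],[0,0,0]],
  [[0.015,-0.0025,0.0006],[0,0,0]],
  [[0.015,-0.0025,0.0006],[0,0,0]],
])

```text
time: 11.5
tool_pos: [0.5763, -0.0137, 0.0507]
tool_rot: [0.0, 0.079, 0.997, -0.0]
contact_force: [0.2, -0.3, -4.8]
gripper_width: 0.337
```

```bash
python3 look.py 8
```

```text
11.5 [ 0.5763 -0.0137  0.0507] [ 0.0002  0.0785  0.9969 -0.    ] [ 0.212  -0.3069 -4.7834] [ 0.0155 -0.0121 -0.0118] 0.33651065613973946
```

Call:
drive_tool([
  [[0.002,-0.0002,0],[0,0,0]],
  [[0.004,-0.0005,0],[0,0,0]],
  [[0.006,-0.0008,0],[0,0,0]],
  [[0.008,-0.001,0],[0,0,0]],
  [[0.01,-0.0014,0],[0,0,0]],
  [[0.01,-0.0014,0],[0,0,0]],
])

```text
time: 12.1
tool_pos: [0.5861, -0.015, 0.0508]
tool_rot: [0.0, 0.078, 0.997, -0.0]
contact_force: [0.1, 0.1, -6.2]
gripper_width: 0.335
```

Call:
drive_tool([
  [[0.002,-0.0003,0],[0,0,0]],
  [[0.004,-0.0006,0],[0,0,0]],
  [[0.006,-0.001,0],[0,0,0]],
  [[0.008,-0.0013,0],[0,0,0]],
  [[0.008,-0.0013,0],[0,0,0]],
])

```text
time: 12.6
tool_pos: [0.5941, -0.0163, 0.0508]
tool_rot: [0.0, 0.078, 0.997, -0.0]
contact_force: [-0.3, 0.1, -5.1]
gripper_width: 0.34
```

```bash
python3 look.py 9 top wrist
python3 - <<'E'
from h import *
b=cv2.imread('pics/top9.png'); cv2.imwrite('pics/t9.png',cv2.resize(b[120:220,210:320],None,fx=5,fy=5,interpolation=cv2.INTER_CUBIC))
E
```

```text
12.6 [ 0.5941 -0.0163  0.0508] [ 0.0002  0.0785  0.9969 -0.    ] [-0.2882  0.1271 -5.0643] [ 0.0257 -0.0163 -0.0048] 0.3400647835443222
```

View pics/wrist9.png

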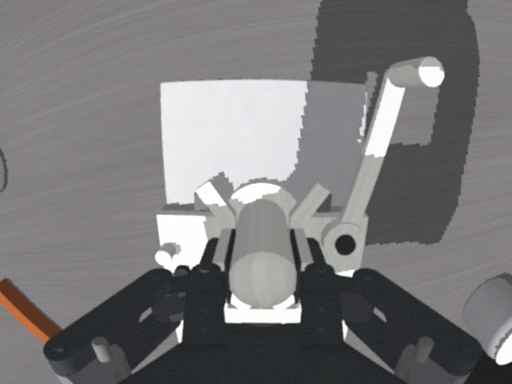

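The barrel is in the slot mouth between the horns (210,195) and (315,200), with no side force. Continue gently.

Call:
drive_tool([
  [[0.002,-0.0003,0],[0,0,0]],
  [[0.004,-0.0007,0],[0,0,0]],
  [[0.006,-0.001,0],[0,0,0]],
  [[0.008,-0.0013,0],[0,0,0]],
  [[0.01,-0.0017,0],[0,0,0]],
  [[0.012,-0.002,0],[0,0,0]],
  [[0.014,-0.0023,0],[0,0,0]],
  [[0.014,-0.0023,0],[0,0,0]],
])

```text
time: 13.5
tool_pos: [0.6081, -0.0186, 0.0508]
tool_rot: [0.0, 0.078, 0.997, -0.0]
contact_force: [-0.3, -0.0, -4.7]
gripper_width: 0.338
```

Call:
drive_tool([
  [[0.001,-0.0002,0],[0,0,0]],
  [[0.002,-0.0003,0],[0,0,0]],
  [[0.003,-0.0005,0],[0,0,0]],
  [[0.004,-0.0007,0],[0,0,0]],
  [[0.004,-0.0007,0],[0,0,0]],
])

```text
time: 14.0
tool_pos: [0.6119, -0.0192, 0.0507]
tool_rot: [0.0, 0.078, 0.997, -0.0]
contact_force: [-0.1, 0.7, -6.7]
gripper_width: 0.336
```

Run:
```python
from h import *
T=lambda x,y,z:atz('top',220+(x+.5)/6-.5,130+(y+.5)/6-.5,z)[:2]
p=(.6352,-.0232,-.1669);c,s=np.cos(p[2]),np.sin(p[2])
for x,y in [(280,180),(278,193),(277,208),(262,205),(240,205),(315,210)]:
    d=T(x,y,.037)-p[:2]; print(x,y,c*d[0]+s*d[1],-s*d[0]+c*d[1])
b=cv2.imread('pics/top0.png'); cv2.imwrite('pics/ct3.png',cv2.resize(b[145:185,245:285],None,fx=14,fy=14,interpolation=cv2.INTER_CUBIC))
```

```text
280 180 0.01123573883856692 0.0005383507873115421
278 193 0.0043494633652922604 0.0003824111752499358
277 208 -0.003465313258265669 -0.0004503421118834485
262 205 -0.0032483895494099394 0.007309897596962744
240 205 -0.005194820949333705 0.01830148634897733
315 210 -0.0011336752810989213 -0.01960456676474405
```

View pics/ct3.png

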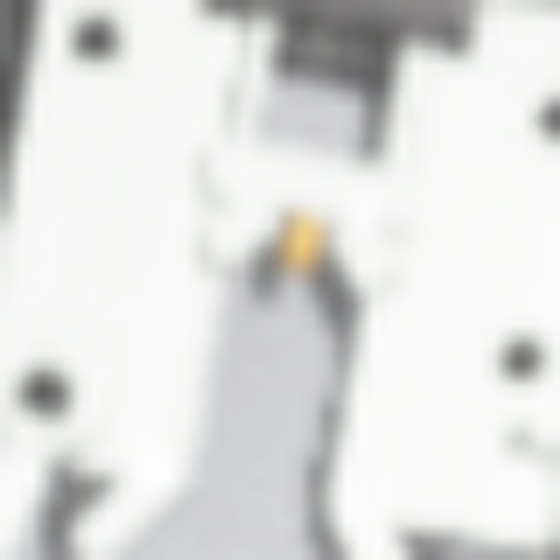

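Pin tip projects to holder x ≈ -2 mm, so home is expected near x ≈ -11 mm. Advance 6 mm, then small feeling steps.

Call:
drive_tool([
  [[0.001,-0.0002,0],[0,0,0]],
  [[0.002,-0.0003,0],[0,0,0]],
  [[0.003,-0.0005,0],[0,0,0]],
  [[0.004,-0.0007,0],[0,0,0]],
  [[0.005,-0.0008,0],[0,0,0]],
  [[0.005,-0.0008,0],[0,0,0]],
])

```text
time: 14.6
tool_pos: [0.6169, -0.0201, 0.0507]
tool_rot: [0.0, 0.078, 0.997, -0.0]
contact_force: [-0.2, -0.5, -5.3]
gripper_width: 0.331
```

Call:
drive_tool([
  [[0.0005,-0.0001,0],[0,0,0]],
  [[0.001,-0.0002,0],[0,0,0]],
  [[0.0015,-0.0003,0],[0,0,0]],
  [[0.0015,-0.0003,0],[0,0,0]],
])

```text
time: 15.0
tool_pos: [0.6183, -0.0203, 0.0507]
tool_rot: [0.0, 0.078, 0.997, -0.0]
contact_force: [0.2, -0.0, -5.5]
gripper_width: 0.335
```

Call:
drive_tool([
  [[0.0005,-0.0001,0],[0,0,0]],
  [[0.001,-0.0002,0],[0,0,0]],
  [[0.0015,-0.0002,0],[0,0,0]],
  [[0.0015,-0.0002,0],[0,0,0]],
])

```text
time: 15.4
tool_pos: [0.6199, -0.0205, 0.0508]
tool_rot: [0.0, 0.078, 0.997, -0.0]
contact_force: [0.2, -0.5, -5.6]
gripper_width: 0.334
```

Call:
drive_tool([
  [[0.0005,-0.0001,0],[0,0,0]],
  [[0.001,-0.0002,0],[0,0,0]],
  [[0.0015,-0.0002,0],[0,0,0]],
  [[0.0015,-0.0002,0],[0,0,0]],
])

```text
time: 15.8
tool_pos: [0.6213, -0.0207, 0.0507]
tool_rot: [0.0, 0.078, 0.997, -0.0]
contact_force: [0.1, 0.5, -5.7]
gripper_width: 0.333
```

Call:
drive_tool([
  [[0.0005,-0.0001,0],[0,0,0]],
  [[0.001,-0.0002,0],[0,0,0]],
  [[0.0015,-0.0003,0],[0,0,0]],
  [[0.0015,-0.0003,0],[0,0,0]],
])

```text
time: 16.2
tool_pos: [0.6228, -0.021, 0.0507]
tool_rot: [-0.0, 0.078, 0.997, 0.0]
contact_force: [0.4, 0.7, -5.8]
gripper_width: 0.337
```

Call:
drive_tool([
  [[0.0005,-0.0001,0],[0,0,0]],
  [[0.001,-0.0002,0],[0,0,0]],
  [[0.0015,-0.0003,0],[0,0,0]],
  [[0.0015,-0.0003,0],[0,0,0]],
])

```text
time: 16.6
tool_pos: [0.6243, -0.0213, 0.0507]
tool_rot: [-0.0, 0.078, 0.997, 0.0]
contact_force: [0.2, 0.4, -6.1]
gripper_width: 0.333
```

Call:
drive_tool([
  [[0.0005,-0.0001,0],[0,0,0]],
  [[0.001,-0.0002,0],[0,0,0]],
  [[0.0015,-0.0002,0],[0,0,0]],
  [[0.0015,-0.0002,0],[0,0,0]],
])

```text
time: 17.0
tool_pos: [0.6258, -0.0216, 0.0507]
tool_rot: [-0.0, 0.078, 0.997, -0.0]
contact_force: [-1.1, 1.3, -6.0]
gripper_width: 0.34
```

Call:
drive_tool([
  [[0.0005,-0.0001,0],[0,0,0]],
  [[0.001,-0.0002,0],[0,0,0]],
  [[0.001,-0.0002,0],[0,0,0]],
])

```text
time: 17.3
tool_pos: [0.6268, -0.0217, 0.0507]
tool_rot: [-0.0, 0.078, 0.997, 0.0]
contact_force: [0.2, -0.4, -5.7]
gripper_width: 0.34
```

Call:
drive_tool([
  [[0.0005,-0.0001,0],[0,0,0]],
  [[0.001,-0.0002,0],[0,0,0]],
  [[0.001,-0.0002,0],[0,0,0]],
])

```text
time: 17.6
tool_pos: [0.6278, -0.0219, 0.0507]
tool_rot: [0.0, 0.078, 0.997, 0.0]
contact_force: [-0.9, 0.2, -5.4]
gripper_width: 0.339
```

Call:
drive_tool([
  [[0.0005,-0.0001,0],[0,0,0]],
  [[0.001,-0.0001,0],[0,0,0]],
  [[0.001,-0.0001,0],[0,0,0]],
])

```text
time: 17.9
tool_pos: [0.6286, -0.022, 0.0506]
tool_rot: [-0.0, 0.078, 0.997, 0.0]
contact_force: [-1.2, 0.4, -5.4]
gripper_width: 0.335
```

```bash
python3 look.py 10 wrist top side
python3 - <<'E'
from h import *
print(state()['ft_torque'])
b=cv2.imread('pics/side10.png'); cv2.imwrite('pics/s10.png',cv2.resize(b[120:220,220:340],None,fx=6,fy=6,interpolation=cv2.INTER_CUBIC))
E
```

```text
17.9 [ 0.6286 -0.022   0.0506] [-0.0003  0.0784  0.9969  0.    ] [-1.2078  0.3948 -5.3566] [0.0169 0.205  0.0083] 0.335463263417018
[0.06927418 0.24004861 0.05845337]
```

View pics/s10.png

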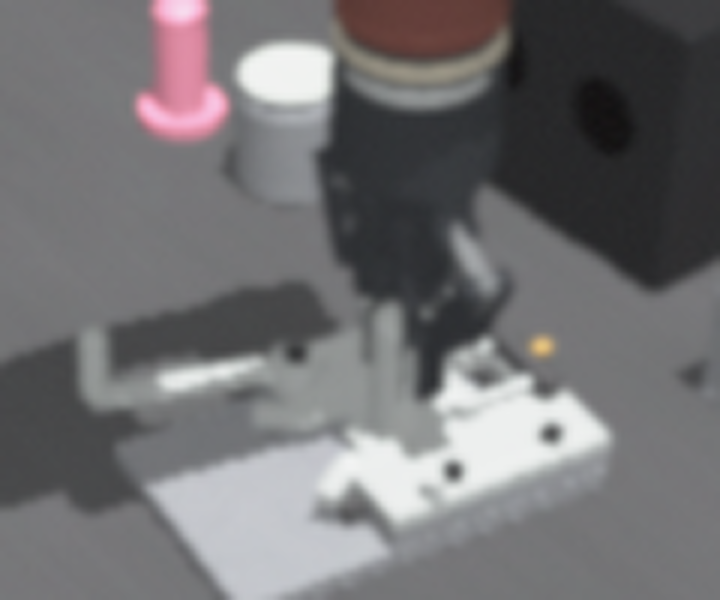

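View pics/wrist10.png

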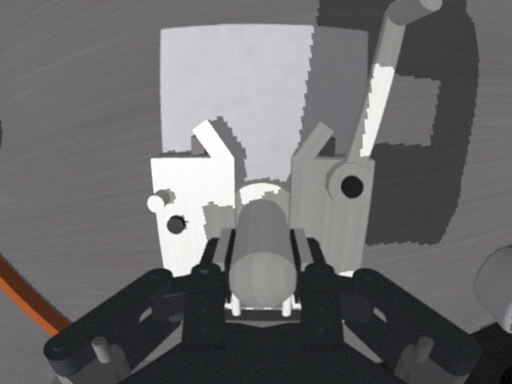

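Call:
drive_tool([
  [[0.0005,-0.0001,0],[0,0,0]],
  [[0.0005,-0.0001,0],[0,0,0]],
])

```text
time: 18.25
tool_pos: [0.6288, -0.022, 0.0505]
tool_rot: [-0.001, 0.078, 0.997, 0.0]
contact_force: [-4.4, 1.8, -3.0]
gripper_width: 0.334
```

Call:
drive_tool([
  [[0.0005,-0.0001,0],[0,0,0]],
  [[0.0005,-0.0001,0],[0,0,0]],
])

```text
time: 18.45
tool_pos: [0.6289, -0.0219, 0.0505]
tool_rot: [-0.001, 0.078, 0.997, 0.0]
contact_force: [-4.6, 0.9, -2.3]
gripper_width: 0.336
```

```bash
python3 look.py 11
```

```text
18.45 [ 0.6289 -0.0219  0.0505] [-0.0012  0.0784  0.9969  0.0001] [-4.621   0.9456 -2.2953] [ 0.2212  0.9494 -0.0334] 0.335664297389393
```

Call:
drive_tool([
  [[0.0005,-0.0001,0],[0,0,0]],
  [[0.0005,-0.0001,0],[0,0,0]],
])

```text
time: 18.65
tool_pos: [0.629, -0.022, 0.0505]
tool_rot: [-0.002, 0.078, 0.997, 0.0]
contact_force: [-7.2, 1.5, -1.2]
gripper_width: 0.335
```

Call:
drive_tool([
  [[0.0005,-0.0001,0],[0,0,0]],
  [[0.0005,-0.0001,0],[0,0,0]],
])

```text
time: 18.85
tool_pos: [0.6291, -0.022, 0.0505]
tool_rot: [-0.002, 0.078, 0.997, 0.0]
contact_force: [-7.5, 2.4, -1.4]
gripper_width: 0.339
```

Call:
drive_tool([
  [[0.0004,-0.0001,0],[0,0,0]],
  [[0.0004,-0.0001,0],[0,0,0]],
  [[0.0004,-0.0001,0],[0,0,0]],
])

```text
time: 19.15
tool_pos: [0.6291, -0.022, 0.0505]
tool_rot: [-0.003, 0.078, 0.997, 0.0]
contact_force: [-9.3, 2.5, 0.3]
gripper_width: 0.337
```

Call:
drive_tool([
  [[0,0,0],[0,0,0]],
  [[0,0,0],[0,0,0]],
  [[0,0,0],[0,0,0]],
  [[0,0,0],[0,0,0]],
  [[0,0,0],[0,0,0]],
  [[0,0,0],[0,0,0]],
])

```text
time: 19.75
tool_pos: [0.6291, -0.022, 0.0505]
tool_rot: [-0.003, 0.078, 0.997, 0.0]
contact_force: [-10.0, 1.8, -0.4]
gripper_width: 0.338
```

```bash
python3 look.py 12 wrist
```

```text
19.75 [ 0.6291 -0.022   0.0505] [-0.0028  0.0784  0.9969  0.0003] [-10.0113   1.7875  -0.3803] [ 0.3083  1.6867 -0.0056] 0.3379968677506172
```

Call:
drive_tool([
  [[0,0,0],[0,0,0]],
  [[0,0,0],[0,0,0]],
  [[0,0,0],[0,0,0]],
  [[0,0,0],[0,0,0]],
  [[-0.0005,0.0001,0],[0,0,0]],
  [[-0.001,0.0002,0],[0,0,0]],
  [[-0.001,0.0002,0],[0,0,0]],
])

```text
time: 20.5
tool_pos: [0.6289, -0.022, 0.0504]
tool_rot: [-0.002, 0.078, 0.997, 0.0]
contact_force: [-6.0, 2.0, -2.8]
gripper_width: 0.341
```

Call:
drive_tool([
  [[0,0,0],[0,0,0]],
  [[0,0,0],[0,0,0]],
  [[0,0,0],[0,0,0]],
  [[0,0,0],[0,0,0]],
], fingers=-0.2)

```text
time: 20.9
tool_pos: [0.6314, -0.0226, 0.0519]
tool_rot: [0.001, 0.079, 0.997, -0.0]
contact_force: [0.5, 0.6, 0.2]
gripper_width: 0.598
```

```bash
python3 look.py 13 wrist side;python3 - <<'E'
from h import *
b=cv2.imread('pics/side13.png'); cv2.imwrite('pics/s13.png',cv2.resize(b[120:220,220:340],None,fx=6,fy=6,interpolation=cv2.INTER_CUBIC))
E
```

```text
20.9 [ 0.6314 -0.0226  0.0519] [ 0.0014  0.0785  0.9969 -0.0001] [0.5441 0.6471 0.2208] [-0.0107  0.0607  0.02  ] 0.5976861519295626
```

View pics/wrist13.png

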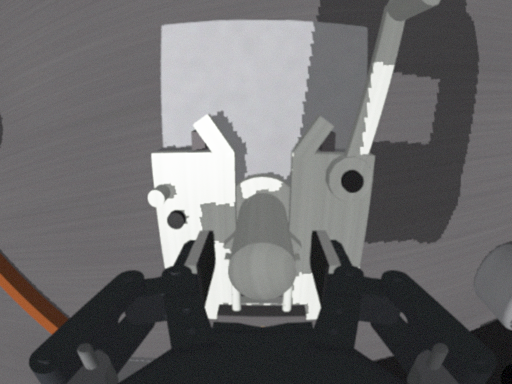

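View pics/s13.png

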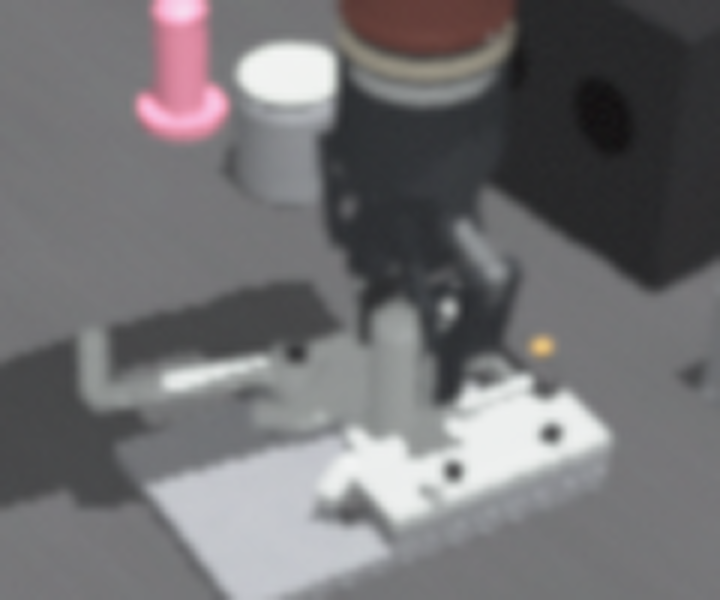

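Released: barrel is seated in the V (V arms hug it at (235,240)/(297,240)). Raise clear, go above the keeper post, and look.

Call:
drive_tool([
  [[0,0,0.01],[0,0,0]],
  [[0,0,0.04],[0,0,0]],
  [[0,0,0.08],[0,0,0]],
  [[0,0,0.1],[0,0,0]],
  [[-0.03,0.024,0.1],[0,0,-4]],
  [[-0.06,0.048,0.1],[0,0,-8]],
  [[-0.09,0.072,0.1],[0,0,-12]],
  [[-0.118,0.094,0.1],[0,0,-14]],
])

```text
time: 21.8
tool_pos: [0.5111, 0.0725, 0.1515]
tool_rot: [0.001, 0.2, 0.98, 0.0]
contact_force: [-0.2, -0.2, 1.0]
gripper_width: 0.602
```

Call:
drive_tool([
  [[0,0,0],[0,0,0]],
  [[0,0,0],[0,0,0]],
  [[0,0,0],[0,0,0]],
])

```text
time: 22.1
tool_pos: [0.5132, 0.0712, 0.1515]
tool_rot: [0.001, 0.199, 0.98, 0.0]
contact_force: [-0.4, 0.2, -0.2]
gripper_width: 0.602
```

```bash
python3 look.py 14 wrist side top;python3 - <<'E'
from h import *
print(state()['joint_pos'])
for c in ['wrist','side','top']: print(c,[(np.round(k['location'],4),round(k['confidence'],2)) for k in place_of(c,'keeper_post')][:2],[(np.round(k['location'],4),round(k['confidence'],2)) for k in place_of(c,'die')][:3])
print(proj('wrist',(.5133,.0711,.076)))
b=cv2.imread('pics/top14.png'); cv2.imwrite('pics/t14.png',cv2.resize(b[120:220,210:310],None,fx=6,fy=6,interpolation=cv2.INTER_CUBIC))
E
```

```text
22.1 [0.5132 0.0712 0.1515] [0.0008 0.1995 0.9799 0.    ] [-0.3697  0.1537 -0.1779] [0.0077 0.0132 0.0366] 0.6015372973800311
[-6.18731938e-03 -1.42656591e-01  1.93882432e+00 -8.29490788e-05
  1.34501430e+00 -1.17452294e+00]
wrist [(array([0.5149, 0.0706, 0.0668]), 0.91)] [(array([ 0.6282, -0.023 ,  0.0093]), 0.9), (array([0.7357, 0.2864, 0.0015]), 0.69), (array([ 0.5346, -0.0043,  0.0142]), 0.25)]
side [(array([0.512 , 0.0705, 0.0644]), 0.79)] [(array([0.5876, 0.3712, 0.0019]), 0.73), (array([ 0.6255, -0.02  ,  0.0141]), 0.5)]
top [] [(array([0.5869, 0.3703, 0.0033]), 0.79), (array([ 0.6279, -0.0215,  0.015 ]), 0.74), (array([0.7293, 0.2902, 0.0043]), 0.72)]
(np.float64(262.0880542962387), np.float64(199.51977068999193))
```

View pics/wrist14.png

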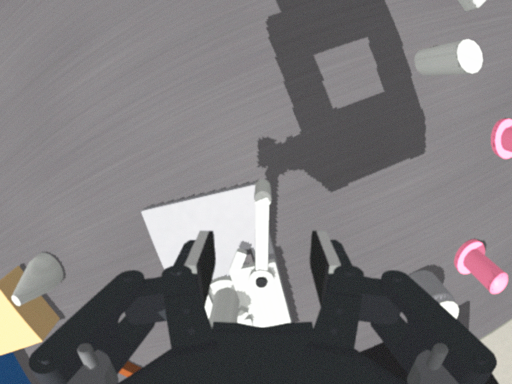

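View pics/t14.png

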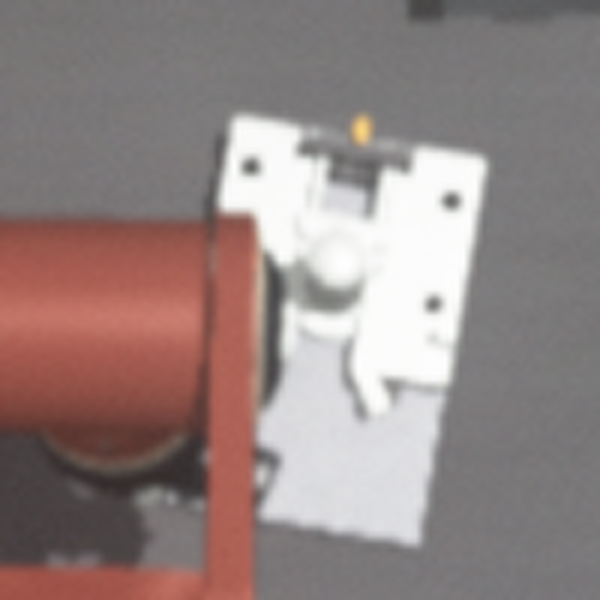

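Run:
```python
from h import *
im=cv2.imread('pics/wrist14.png'); cv2.imwrite('pics/w14c.png',cv2.resize(im[165:305,200:320],None,fx=4,fy=4,interpolation=cv2.INTER_CUBIC))
for v in (185,188,191): print(atz('wrist',263,v,.076))
piv=np.array([.6057,.0305])
tp=state()['tool_pos'];print(tp)
for cen0 in [np.array([.5133,.0711])]:
  pass
# path: val from 1.82 (+lead 10mm=.1 rad) ; local dir = -90deg - val ; world = +(-9.56deg)
start=cen0
for val in [1.82,1.7,1.55,1.4,1.25,1.1,.95,.8,.65,.5,.35,.2,.05,-.1,-.13]:
    a=np.radians(-90-9.56)-val; P=piv+.1*np.array([np.cos(a),np.sin(a)]); print(val,np.round(P-start,4),np.degrees(1.82-val).round(1))
```

```text
[0.50284492 0.07630247 0.076     ]
[0.50503428 0.07537252 0.076     ]
[0.50723745 0.07443674 0.076     ]
[0.51225545 0.07149901 0.15055039]
1.82 [ 0.0009 -0.0002] 0.0
1.7 [-0.0032 -0.0114] 6.9
1.55 [-0.0065 -0.026 ] 15.5
1.4 [-0.0076 -0.041 ] 24.1
1.25 [-0.0064 -0.0559] 32.7
1.1 [-0.003  -0.0705] 41.3
0.95 [ 0.0025 -0.0845] 49.8
0.8 [ 0.0101 -0.0974] 58.4
0.65 [ 0.0195 -0.1091] 67.0
0.5 [ 0.0305 -0.1192] 75.6
0.35 [ 0.043  -0.1275] 84.2
0.2 [ 0.0565 -0.1339] 92.8
0.05 [ 0.0709 -0.1383] 101.4
-0.1 [ 0.0857 -0.1404] 110.0
-0.13 [ 0.0887 -0.1405] 111.7
```

View pics/w14c.png

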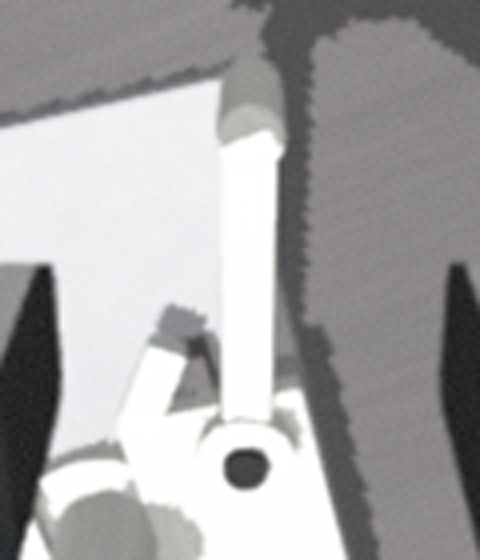

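Post top at (263,195), between the jaws' line; bar runs down to the hinge at (261,282). Lower around the post.

Call:
drive_tool([
  [[0,0,-0.03],[0,0,0]],
  [[0,0,-0.06],[0,0,0]],
  [[0,0,-0.085],[0,0,0]],
  [[0,0,-0.1],[0,0,0]],
  [[0,0,-0.1],[0,0,0]],
], fingers=-0.1)

```text
time: 23.05
tool_pos: [0.5102, 0.0717, 0.0482]
tool_rot: [-0.002, 0.199, 0.98, -0.0]
contact_force: [-1.1, 0.1, 0.4]
gripper_width: 0.548
```

Call:
drive_tool([
  [[0,0,0],[0,0,0]],
  [[0,0,0],[0,0,0]],
  [[0,0,0],[0,0,0]],
], fingers=0.3)

```text
time: 23.35
tool_pos: [0.5135, 0.0717, 0.0524]
tool_rot: [0.001, 0.199, 0.98, 0.0]
contact_force: [0.6, -0.4, -0.2]
gripper_width: 0.349
```

```bash
python3 look.py 15 wrist
```

```text
23.35 [0.5135 0.0717 0.0524] [0.0015 0.1994 0.9799 0.0003] [ 0.5768 -0.4295 -0.1937] [ 0.0097  0.0037 -0.025 ] 0.34896153110081274
```

View pics/wrist15.png

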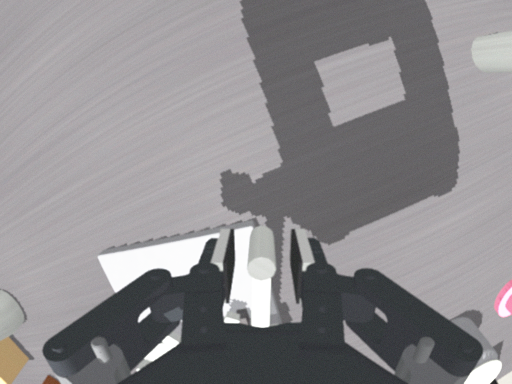

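Post is between the pads (262,255). Swing along the arc.

Call:
drive_tool([
  [[-0.003,-0.008,0],[0,0,5]],
  [[-0.006,-0.02,0],[0,0,12]],
  [[-0.008,-0.033,0],[0,0,19]],
  [[-0.008,-0.046,0],[0,0,26]],
  [[-0.006,-0.058,0],[0,0,33]],
  [[-0.003,-0.071,0],[0,0,40]],
  [[0.002,-0.084,0],[0,0,47]],
  [[0.009,-0.097,0],[0,0,54]],
])

```text
time: 24.2
tool_pos: [0.5212, -0.0256, 0.0513]
tool_rot: [0.0, -0.27, 0.963, 0.0]
contact_force: [-0.4, 1.4, 0.2]
gripper_width: 0.353
```

```bash
python3 look.py 16 wrist; python3 -c "
from h import *
print(state()['joint_pos'])"
```

```text
24.2 [ 0.5212 -0.0256  0.0513] [ 0.0002 -0.2697  0.9629  0.0001] [-0.4218  1.3961  0.1864] [ 0.1636 -0.0099  0.0412] 0.3526778514383041
[-1.94127628e-01 -5.50836875e-03  1.99062894e+00 -9.75276964e-04
  1.15392429e+00 -2.31259105e+00]
```

View pics/wrist16.png

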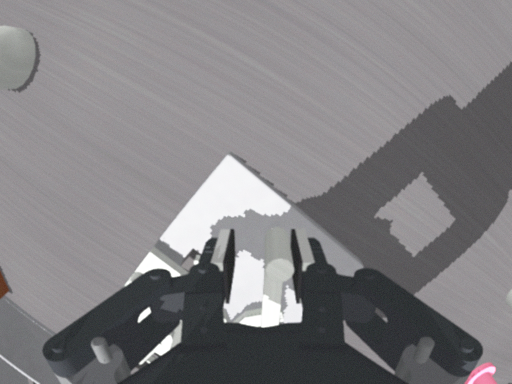

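Call:
drive_tool([
  [[0.005,-0.006,0],[0,0,4]],
  [[0.0105,-0.012,0],[0,0,8]],
  [[0.016,-0.017,0],[0,0,12]],
  [[0.0215,-0.022,0],[0,0,16]],
  [[0.028,-0.0265,0],[0,0,20]],
  [[0.034,-0.0305,0],[0,0,24]],
  [[0.041,-0.034,0],[0,0,26]],
  [[0.0475,-0.037,0],[0,0,28]],
])

```text
time: 25.05
tool_pos: [0.5687, -0.0622, 0.0511]
tool_rot: [-0.0, -0.492, 0.871, 0.0]
contact_force: [-0.9, -0.2, 0.5]
gripper_width: 0.352
```

Call:
drive_tool([
  [[0.007,-0.0025,0],[0,0,0]],
  [[0.0145,-0.0043,0],[0,0,0]],
  [[0.0145,-0.0043,0],[0,0,0]],
])

```text
time: 25.35
tool_pos: [0.5843, -0.0668, 0.0512]
tool_rot: [0.001, -0.492, 0.871, -0.0]
contact_force: [-0.4, -0.3, -0.5]
gripper_width: 0.35
```

```bash
python3 look.py 17 wrist top side; python3 -c "
from h import *
print(state()['joint_pos'])
b=cv2.imread('pics/top17.png'); cv2.imwrite('pics/t17.png',cv2.resize(b[120:220,210:310],None,fx=6,fy=6,interpolation=cv2.INTER_CUBIC))
b=cv2.imread('pics/side17.png'); cv2.imwrite('pics/s17.png',cv2.resize(b[120:220,220:340],None,fx=6,fy=6,interpolation=cv2.INTER_CUBIC))
"
```

```text
25.35 [ 0.5843 -0.0668  0.0512] [ 0.0006 -0.4919  0.8706 -0.0005] [-0.3552 -0.324  -0.4924] [-0.0419 -0.0053 -0.0093] 0.3495230749307584
[-2.40280850e-01  1.42040747e-01  1.83671988e+00  1.17624009e-04
  1.16258887e+00 -2.84044115e+00]
```

View pics/wrist17.png

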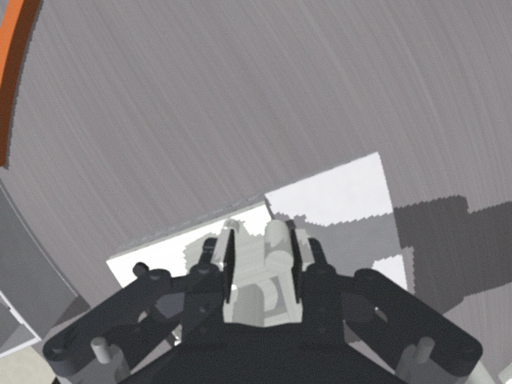

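View pics/s17.png

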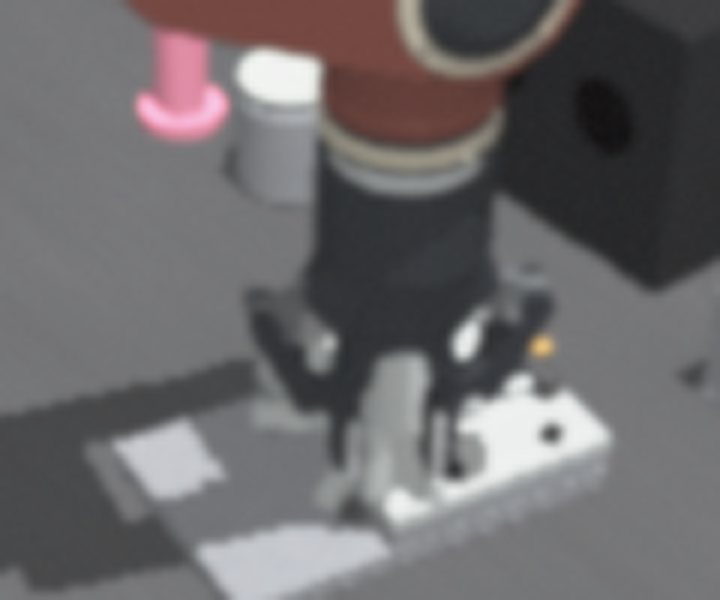

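Call:
drive_tool([
  [[0.003,-0.0006,0],[0,0,0]],
  [[0.006,-0.001,0],[0,0,0]],
  [[0.009,-0.0014,0],[0,0,0]],
  [[0.009,-0.0014,0],[0,0,0]],
])

```text
time: 25.9
tool_pos: [0.5926, -0.0681, 0.0508]
tool_rot: [0.0, -0.492, 0.87, -0.0]
contact_force: [0.1, 0.2, -0.1]
gripper_width: 0.352
```

Call:
drive_tool([
  [[0.002,-0.0002,0],[0,0,0]],
  [[0.004,-0.0004,0],[0,0,0]],
  [[0.004,-0.0004,0],[0,0,0]],
])

```text
time: 26.2
tool_pos: [0.5965, -0.0684, 0.0507]
tool_rot: [0.0, -0.492, 0.87, -0.0]
contact_force: [-0.4, 0.1, -1.0]
gripper_width: 0.349
```

Call:
drive_tool([
  [[0.001,-0.0001,0],[0,0,0]],
  [[0.002,-0.0002,0],[0,0,0]],
  [[0.002,-0.0002,0],[0,0,0]],
])

```text
time: 26.5
tool_pos: [0.5983, -0.0686, 0.0507]
tool_rot: [0.0, -0.492, 0.87, -0.0]
contact_force: [-0.3, -1.0, -0.1]
gripper_width: 0.352
```

Call:
drive_tool([
  [[0.001,0,0],[0,0,0]],
  [[0.002,0,0],[0,0,0]],
  [[0.002,0,0],[0,0,0]],
])

```text
time: 26.8
tool_pos: [0.5989, -0.0684, 0.0504]
tool_rot: [-0.001, -0.493, 0.87, 0.001]
contact_force: [-5.6, -0.4, 3.1]
gripper_width: 0.353
```

Call:
drive_tool([
  [[0.001,0,0],[0,0,0]],
  [[0.002,0,0],[0,0,0]],
  [[0.002,0,0],[0,0,0]],
])

```text
time: 27.1
tool_pos: [0.5992, -0.0682, 0.05]
tool_rot: [-0.003, -0.493, 0.87, 0.003]
contact_force: [-11.2, 0.3, 6.9]
gripper_width: 0.352
```

Call:
drive_tool([
  [[0.001,0,0],[0,0,0]],
  [[0.002,0,0],[0,0,0]],
  [[0.002,0,0],[0,0,0]],
])

```text
time: 27.4
tool_pos: [0.5994, -0.0679, 0.0496]
tool_rot: [-0.005, -0.493, 0.87, 0.004]
contact_force: [-16.5, 0.8, 10.0]
gripper_width: 0.352
```

```bash
python3 look.py 18 wrist
```

```text
27.4 [ 0.5994 -0.0679  0.0496] [-0.0052 -0.4926  0.8702  0.0039] [-16.526    0.7803   9.964 ] [0.1769 2.6944 0.0322] 0.35158890288900446
```

View pics/wrist18.png

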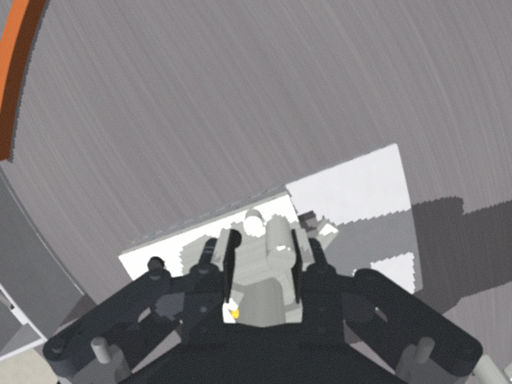

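Firm end stop felt (16 N) at the expected shut position. Centre on the post, then rise clear.

Call:
drive_tool([
  [[-0.006,0,0],[0,0,0]],
  [[-0.012,0,0],[0,0,0]],
  [[-0.013,0,0],[0,0,0]],
  [[-0.013,0,0.0],[0,0,0]],
  [[-0.013,0,0.0],[0,0,0]],
])

```text
time: 27.95
tool_pos: [0.5916, -0.0687, 0.051]
tool_rot: [0.0, -0.492, 0.87, -0.0]
contact_force: [0.2, -0.6, -1.0]
gripper_width: 0.351
```

Call:
drive_tool([
  [[0,0,0.01],[0,0,0]],
  [[0,0,0.03],[0,0,0]],
  [[0,0,0.06],[0,0,0]],
  [[0,0,0.1],[0,0,0]],
  [[-0.03,0,0.13],[0,0,-6]],
  [[-0.06,0,0.15],[0,0,-14]],
  [[-0.09,0,0.16],[0,0,-22]],
  [[-0.09,0,0.16],[0,0,-28]],
])

```text
time: 28.75
tool_pos: [0.5003, -0.0688, 0.2141]
tool_rot: [0.002, -0.265, 0.964, -0.001]
contact_force: [1.0, 0.2, -0.9]
gripper_width: 0.352
```

```bash
python3 look.py 19 wrist top side; python3 -c "
from h import *
for c in ['wrist','side','top']: 
  for n in ['die','keeper_post','keeper_pivot','middle_home']: print(c,n,[(np.round(k['location'],4),round(k['confidence'],2)) for k in place_of(c,n)][:3])
b=cv2.imread('pics/top19.png'); cv2.imwrite('pics/t19.png',cv2.resize(b[120:220,210:310],None,fx=6,fy=6,interpolation=cv2.INTER_CUBIC))
b=cv2.imread('pics/side19.png'); cv2.imwrite('pics/s19.png',cv2.resize(b[120:220,220:340],None,fx=6,fy=6,interpolation=cv2.INTER_CUBIC))
"
```

```text
28.75 [ 0.5003 -0.0688  0.2141] [ 0.002  -0.2647  0.9643 -0.0014] [ 0.9802  0.2228 -0.9367] [0.0212 0.0239 0.0404] 0.3518269527113186
wrist die [(array([ 0.629 , -0.0211,  0.0105]), 0.68), (array([0.5867, 0.3727, 0.    ]), 0.49), (array([ 7.323e-01,  2.913e-01, -5.000e-04]), 0.48)]
wrist keeper_post [(array([ 0.5879, -0.0689,  0.0679]), 0.9)]
wrist keeper_pivot [(array([0.602 , 0.0299, 0.0325]), 0.88)]
wrist middle_home [(array([ 0.6345, -0.0222,  0.0127]), 0.86)]
side die [(array([5.872e-01, 3.714e-01, 1.000e-04]), 0.55), (array([ 0.6248, -0.0201,  0.0128]), 0.54)]
side keeper_post [(array([ 0.5894, -0.0661,  0.0643]), 0.74), (array([ 0.343 ,  0.4702, -0.    ]), 0.28)]
side keeper_pivot [(array([0.6064, 0.0292, 0.0327]), 0.52)]
side middle_home [(array([ 0.6381, -0.0277,  0.0118]), 0.72)]
top die [(array([5.863e-01, 3.709e-01, 4.000e-04]), 0.81), (array([0.73  , 0.288 , 0.0009]), 0.71), (array([ 0.637 , -0.0266,  0.0029]), 0.22)]
top keeper_post []
top keeper_pivot [(array([0.6053, 0.0253, 0.0314]), 0.58)]
top middle_home [(array([ 0.6346, -0.0263,  0.0126]), 0.86)]
```

View pics/wrist19.png

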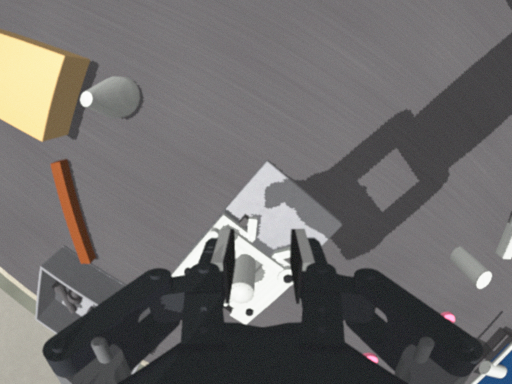

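View pics/t19.png

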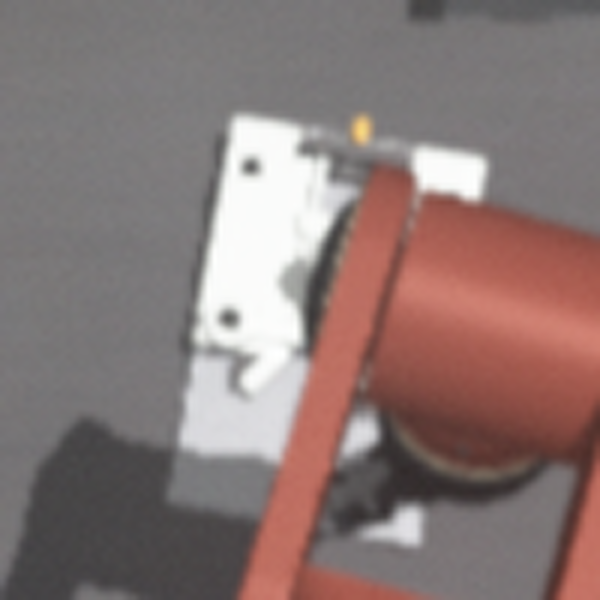

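View pics/s19.png

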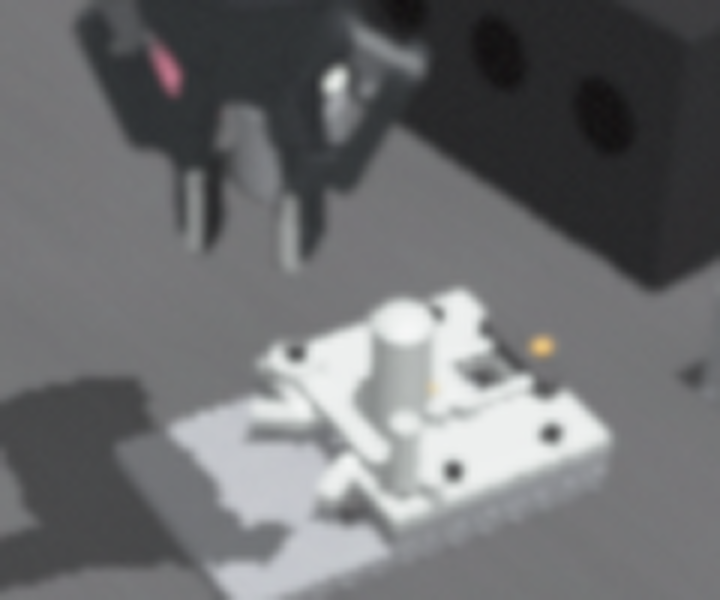

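Keeper is shut across the slot (s19 crop: bar from (290,360) to post (405,440)), die upright. I want a closer look at the V and the pin before handing in.

```bash
python3 -c "
from h import *
o,d=ray('wrist',262.3,187);print(o,d,state()['tool_pos'],state()['joint_pos'])
b=cv2.imread('pics/wrist19.png'); cv2.imwrite('pics/w19.png',cv2.resize(b[205:330,180:310],None,fx=6,fy=4.8*1.0,interpolation=cv2.INTER_CUBIC)[:600])
"
```

```text
[ 0.43668085 -0.1077307   0.3515624 ] [ 0.25245625  0.15237683 -0.955535  ] [ 0.50118203 -0.0686193   0.21060023] [-2.83264049e-01 -2.24283433e-01  1.90767366e+00 -3.16174241e-05
  1.45842924e+00 -2.39528262e+00]
```

View pics/w19.png

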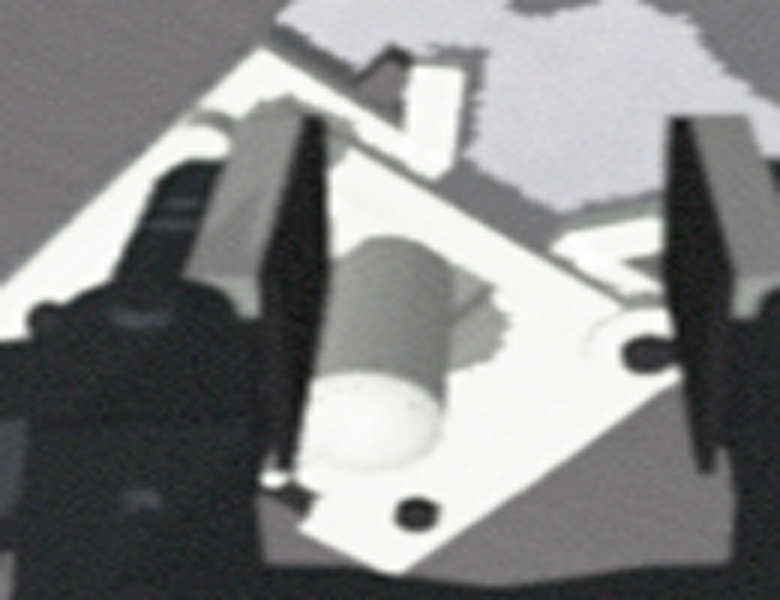

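Call:
drive_tool([
  [[0.03,0.005,0],[0,0,-6]],
  [[0.06,0.01,0],[0,0,-12]],
  [[0.09,0.015,0],[0,0,-18]],
  [[0.12,0.02,0],[0,0,-24]],
  [[0.15,0.025,0],[0,0,-30]],
  [[0.18,0.03,0],[0,0,-36]],
  [[0.21,0.034,0],[0,0,-40]],
  [[0.21,0.034,0],[0,0,-40]],
])

```text
time: 30.3
tool_pos: [0.7133, -0.0341, 0.2094]
tool_rot: [-0.0, 0.078, 0.997, 0.0]
contact_force: [-0.4, -0.4, -0.0]
gripper_width: 0.348
```

Call:
drive_tool([
  [[0,0,-0.04],[0,0,0]],
  [[0,0,-0.05],[0,0,0]],
  [[0,0,-0.05],[0,0,0]],
])

```text
time: 30.6
tool_pos: [0.7086, -0.0344, 0.1571]
tool_rot: [-0.003, 0.078, 0.997, 0.0]
contact_force: [1.0, 0.4, 0.3]
gripper_width: 0.348
```

```bash
python3 look.py 20 wrist; python3 -c "
from h import *
u,v=map(int,proj('wrist',(.64,-.024,.04)));print(u,v)
b=cv2.imread('pics/wrist20.png'); cv2.imwrite('pics/w20.png',cv2.resize(b[max(0,v-60):v+60,u-70:u+70],None,fx=5,fy=5,interpolation=cv2.INTER_CUBIC))
p=(.6352,-.0232,-.1669);c,s=np.cos(p[2]),np.sin(p[2])
for h in (-.0065,-.009,-.004):
  print([np.round(proj('wrist',(p[0]+c*(h+r*np.cos(a))-s*r*np.sin(a),p[1]+s*(h+r*np.cos(a))+c*r*np.sin(a),.041))) for r,a in [(15,0),(15,.785),(15,-.785)] for r in [r/1000]])
"
```

```text
30.6 [ 0.7086 -0.0344  0.1571] [-0.0034  0.0783  0.9969  0.0002] [0.9862 0.3594 0.3327] [-0.0354  0.0192  0.0288] 0.34781481707380135
261 103
[array([262., 108.]), array([274., 103.]), array([249., 103.])]
[array([262., 105.]), array([274., 100.]), array([249., 100.])]
[array([262., 111.]), array([274., 106.]), array([249., 106.])]
```

View pics/wrist20.png

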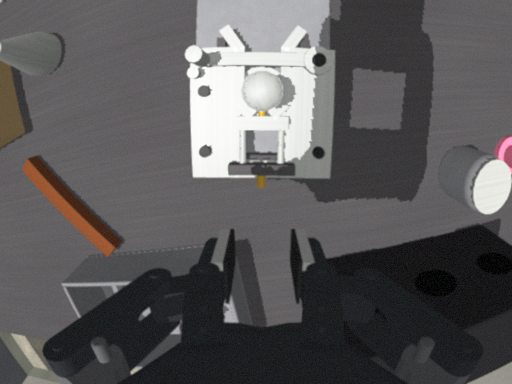

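View pics/w20.png

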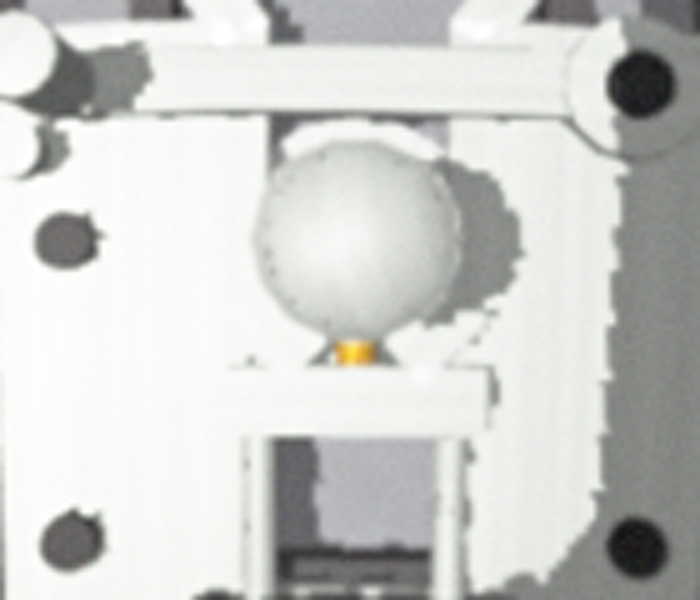

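The close view shows the barrel seated in the V, with the brass pin nearly pushed in at (355,352) of the crop. The keeper bar lies square across the slot behind it. The robot touches nothing, so I hand in.

```bash
python3 -c "
from plant import *
s=state();print(s['time'],s['contact_force'],abs(s['joint_vel']).max());print(job_done())"
```

```text
30.65 [ 0.29219448 -0.58457952  1.1507738 ] 0.04562769742785477
the job is handed in; nothing more can be done
None
```

I slid the flanged steel die into the slot, pressed it home in the V, shut the keeper and let go. The job was handed in at 30.65 s; it reports no verdict.

**What I did**
- I took the steel die, not the two pink look-alikes or the plain punch, and stood it on the apron.
- I let go of it once there because the wrist showed about 0.55 Nm, then gripped it again.
- In the slot the wrist's side readings stayed within sensor noise. The stop came at about 6.5 mm before the middle home place.
- I pressed to about 10 N at the wrist and held it for a bit over a second, with the keeper still open. Some of that may have been floor friction, so the force on the stop itself may have been nearer 8 N.
- I swung the keeper by its post until it met its end stop, with about 16 N.

**Last checks**
- The close-up shows the barrel in the V, the brass pin nearly pushed in, and the keeper bar square across the slot. The side view shows the die upright.
- The post sits within about 2 mm of where it should be when shut.
- The arm was clear, with only sensor noise at the wrist.

**What disagreed**
- The picture before contact put home near -11 mm, while feel put it near -6.5 mm. I trusted the contact.
- The networks' die positions scattered by several mm. One low-confidence top-view guess, with the arm in the way, was off by about 8 mm.
- I could not read the feeler value directly; I judged it only from the picture and the contact force.

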